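# Check the carriers' spring catches, then load the lens tubes

### The job

Push the spring catch of each of the three lens carriers straight down to lock it: two click and stay down well below 12 N, one is too stiff, so stop pushing at about 12 N and leave that one up, unforced. Only when both good catches have clicked, lay every lens tube crosswise in its own V-groove of the two good carriers, centred and cradled in both notches, and lay the thin steel blanking rod likewise in either groove of the stiff carrier, so that nobody loads it. Let everything lie still and leave the grey case, eyepiece and screwdriver where they are.

Things in the scene. Friction and masses are not known exactly. Their poses are not given: they have to be found in the camera images.
- catch_a (a joint): Travel of this spring catch (m): 0 = up, 0.014 = right down. The push needed peaks at about 5 mm and then falls; past 11 mm it snaps down and stays ('clicked'); let go earlier, it springs up. Of the three catches, alike to the eye, two peak at 5 to 9 N; one needs over 40 N (it hardly moves at 15 N). Its place varies.
- catch_a_top (a point): Centre of the top face of the catch's black round button (32 mm across, pushed straight down); it moves with the button: 48 mm above the table when up, 34 mm when clicked. It stands at the front end of its carrier, on a 40 x 44 mm grey housing 28 mm high.
- groove_a_front (a point): Front V-groove of carrier a (the one with catch_a): centre of a lens tube cradled mid-way in it, 49 mm above the table; the rod's centre lies 8.5 mm lower. y: along the groove, the line of a cradled cylinder's axis; x: away from the catch; z up. 82 mm from the catch. Two 90-degree notches, 10 mm thick, 34 mm either side; vertex 22 mm, rims 45 mm above the table.
- groove_a_back (a point): Back V-groove of carrier a (the one with catch_a): centre of a lens tube cradled mid-way in it, 49 mm above the table; the rod's centre lies 8.5 mm lower. y: along the groove, the line of a cradled cylinder's axis; x: away from the catch; z up. 172 mm from the catch. Carrier: fixed plate 230 x 84 mm, 12 mm thick; fingers fit between the notches.
- catch_b (a joint): Travel of this spring catch (m): 0 = up, 0.014 = right down. The push needed peaks at about 5 mm and then falls; past 11 mm it snaps down and stays ('clicked'); let go earlier, it springs up. Of the three catches, alike to the eye, two peak at 5 to 9 N; one needs over 40 N (it hardly moves at 15 N). Its place varies.
- catch_b_top (a point): Centre of the top face of the catch's black round button (32 mm across, pushed straight down); it moves with the button: 48 mm above the table when up, 34 mm when clicked. It stands at the front end of its carrier, on a 40 x 44 mm grey housing 28 mm high.
- groove_b_front (a point): Front V-groove of carrier b (the one with catch_b): centre of a lens tube cradled mid-way in it, 49 mm above the table; the rod's centre lies 8.5 mm lower. y: along the groove, the line of a cradled cylinder's axis; x: away from the catch; z up. 82 mm from the catch. Two 90-degree notches, 10 mm thick, 34 mm either side; vertex 22 mm, rims 45 mm above the table.
- groove_b_back (a point): Back V-groove of carrier b (the one with catch_b): centre of a lens tube cradled mid-way in it, 49 mm above the table; the rod's centre lies 8.5 mm lower. y: along the groove, the line of a cradled cylinder's axis; x: away from the catch; z up. 172 mm from the catch. Carrier: fixed plate 230 x 84 mm, 12 mm thick; fingers fit between the notches.
- catch_c (a joint): Travel of this spring catch (m): 0 = up, 0.014 = right down. The push needed peaks at about 5 mm and then falls; past 11 mm it snaps down and stays ('clicked'); let go earlier, it springs up. Of the three catches, alike to the eye, two peak at 5 to 9 N; one needs over 40 N (it hardly moves at 15 N). Its place varies.
- catch_c_top (a point): Centre of the top face of the catch's black round button (32 mm across, pushed straight down); it moves with the button: 48 mm above the table when up, 34 mm when clicked. It stands at the front end of its carrier, on a 40 x 44 mm grey housing 28 mm high.
- groove_c_front (a point): Front V-groove of carrier c (the one with catch_c): centre of a lens tube cradled mid-way in it, 49 mm above the table; the rod's centre lies 8.5 mm lower. y: along the groove, the line of a cradled cylinder's axis; x: away from the catch; z up. 82 mm from the catch. Two 90-degree notches, 10 mm thick, 34 mm either side; vertex 22 mm, rims 45 mm above the table.
- groove_c_back (a point): Back V-groove of carrier c (the one with catch_c): centre of a lens tube cradled mid-way in it, 49 mm above the table; the rod's centre lies 8.5 mm lower. y: along the groove, the line of a cradled cylinder's axis; x: away from the catch; z up. 172 mm from the catch. Carrier: fixed plate 230 x 84 mm, 12 mm thick; fingers fit between the notches.
- tube_1: Black lens tube with silver bands, origin at its centre (half-way up), 38 mm in diameter, 112 mm long over its two square end plates (38 x 38 mm, 8 mm thick, which keep it from rolling and must stay outside the notches), 0.18 kg or so; x is its axis. It lies on the table at the start (centre 19 mm up) and may be absent.
- tube_2: Black lens tube with silver bands, origin at its centre (half-way up), 38 mm in diameter, 112 mm long over its two square end plates (38 x 38 mm, 8 mm thick, which keep it from rolling and must stay outside the notches), 0.18 kg or so; x is its axis. It lies on the table at the start (centre 19 mm up) and may be absent.
- tube_3: Black lens tube with silver bands, origin at its centre (half-way up), 38 mm in diameter, 112 mm long over its two square end plates (38 x 38 mm, 8 mm thick, which keep it from rolling and must stay outside the notches), 0.18 kg or so; x is its axis. It lies on the table at the start (centre 19 mm up) and may be absent.
- tube_4: Black lens tube with silver bands, origin at its centre (half-way up), 38 mm in diameter, 112 mm long over its two square end plates (38 x 38 mm, 8 mm thick, which keep it from rolling and must stay outside the notches), 0.18 kg or so; x is its axis. It lies on the table at the start (centre 19 mm up) and may be absent.
- rod: The blanking rod, origin at its centre (half-way up): bright steel rod 26 mm in diameter, 120 mm long over its two square end plates (26 x 26 mm, 8 mm thick), 0.3 kg or so; x is its axis. It lies on the table at the start (centre 13 mm up).
- probe_case: Bystander: grey case 85 x 60 x 30 mm, loose; origin under its centre.
- eyepiece: Bystander: black eyepiece 48 mm in diameter, 50 mm high, standing loose; origin under its centre.
- driver: Bystander: screwdriver 170 mm long lying at the back of the table, loose; origin under its middle.
Not all that is in view belongs to the job. Leave any yellow look-alike of the part that bears catch_b alone. Leave any pink look-alike of the tube_2 alone.

How it is judged:
By the outcome, as a careful person would: the job done as asked, in the order asked, and still so for the second after the job is handed in, with the robot touching nothing.
Of tube_1, tube_2, tube_3, tube_4 only 2 to 4 are there at a start; the rules pass over those that are not, and their reading is None.
At some moment in a run one of tube_1, tube_2, tube_3, tube_4, rod may be knocked a few centimetres aside while the robot is not near it.
Once in a run the grip may slacken for a moment while it holds something.
It also fails if it takes over 210 s, if anything falls off the work surface, if the arm or the gripper's body presses on something with over 40 N, if the wrist force passes 120 N, or if a joint passes its speed limit or range.

### The arm

A 6-joint arm with a two-finger parallel gripper is mounted at the origin on the work surface. World frame = base frame: x ahead of the robot, y to its left, z up, the work surface at z = 0. Lengths are in m, angles in rad, forces in N, time in s.
With the tool pointing down it reaches from about 0.35 to 0.775 m from the base axis. Payload 7.3 kg.
Tool frame: the origin (TCP) lies between the finger pads; the fingertips stand 25 mm ahead of it and the grasp point (between the pads) lies 6 mm ahead of it; z points along the fingers, y is the direction in which the jaws open and shut (so a half turn about z gives the same grasp; the last joint's range is limited). The gripper opens to 92 mm and grips with 3 to 60 N. Pads are 19 mm wide; open, the fingers measure 130 mm over their backs; the gripper's body (75 mm by 190 mm) begins 47 mm behind the grasp point.
Start: joints at [-1.362, 0.342, 1.524, -0, 1.275, -0.146], TCP at [0.182, -0.492, 0.252] pointing down, gripper open.
Joint ranges: [-2.53, 2.53], [-0.77, 2.02], [0.04, 2.7], [-1, 4.14], [0.28, 2.66], [-3.11, 3.11]. Speed limits (rad/s): [2.57, 2.57, 3.14, 3.14, 3.14, 3.14].

### API

Orientations are given as a unit quaternion [w, x, y, z].
In Python, from station import ctrl gives the robot as it stands.
- The arm moves only by the shell command python3 -m handwheel 'ROWS' [OPENING] [FORCE]. ROWS is JSON, a list of rows, each a list of 2 entries, a list of its own where there are three numbers: the shift along the tool's x, y, z in cm, then the turn, a rotation vector about the tool's x, y, z in degrees. In form: [[[dx, dy, dz], [ax, ay, az]], ...]. A call has exactly 8 rows; each row is the pose to reach, as a shift and turn from the pose commanded when the call began, along the tool's axes at that moment; what a row does not reach only later rows make up. A row lasts 1/8 s, in which the tool goes at most 62.5 mm and 10.7 degrees, less where a joint would pass 70% of its speed; a pose out of reach is approached as far as the arm can. A call with a gripper value outside its range is refused whole. OPENING is the closure in counts, from 0 (fully open) to 255 (shut), set as the call begins (- or left out, the last holds). The fingers move at their own pace and stop on an object; FORCE is the grip in N (left out, the last holds). Time passes only in rows, so rows that repeat a pose let the fingers close, or fill a call up. It gives the time, the measured TCP pose, the force and the opening at its end, in the units of the state.
- ctrl.get_state(): the state, without advancing time (a new reading comes with each control period).
- ctrl.snapshot(name): name is "side" or "top"; returns a dict with "color" (480x640x3 uint8, red, green, blue), "vfov" (degrees; the focal length in pixels is half the picture's height over the tangent of half this angle, whatever the lens; pixels are square), "cx", "cy" (the principal point, pixels), "dist_coeffs" ([k1, k2, p1, p2, k3] as OpenCV has them; the pictures are not rectified), "pose" (4x4, takes a point from camera to world coordinates). Camera axes: x right, y up, looking along -z (the intrinsics and any distortion apply to the point x, -y, -z); pixel columns grow to the right and rows downward; lengths in m; the calibration is good to about 2 mm. A picture is of the moment at which its call begins. There is no depth.
- ctrl.sign_off(): hands the job in, once; it reports no verdict.
Trained networks look in a picture, given as the dict that the camera call returned (one of the last four; its "shot" number tells which), for a name from the list of things; names that differ only in an ending like _2 or _b are one class to them, and where a whole thing is asked for, a point or a joint stands for the part that bears it (a point fixed in the world has none). Each returns a list of dicts, best first, with "confidence" (0 to 1); they miss things now and then, are a little off and sometimes report something else, mostly with a low value. They report only what shows in the picture. A call takes as long as a camera call. They do not tell look-alikes from the thing itself.
- ctrl.look_for(picture, label): "position" ([column, row] in pixels, amid what is visible of it).
- ctrl.outline_of(picture, label): "region" (480x640 bool, what is visible of it) and "position" ([column, row] in pixels, amid what is visible of it).
The state is a dict: "time_s": time; "joint_pos": joint angles; "joint_vel": joint speeds; "joint_efforts": joint torques, N m; "tcp_pos": TCP position; "tcp_rot": TCP orientation; "wrist_force": force on the tool from outside, world axes, zero at the start; "moment": the same for the moment, N m; "grip_width": finger opening in m.
Only numpy, scipy, OpenCV 4.12 (cv2) and the standard library are available. Lean on these libraries where they do the work, as an engineer would, in place of code of your own. Each camera call takes 0.05 s, during which the arm holds its last target.

## Working session

There is one attempt and no reset: what is moved stays moved. The work goes in short steps, Python scripts to look and compute and a shell command to move; the robot and the scene stay as the last step left them, time stands still between calls to the robot, and variables do not carry over. Pictures are saved under pics/ and viewed, and the job is handed in when it is done.

```bash
ls; mkdir -p pics
cat > h.py <<'E'
import numpy as np, cv2
from station import ctrl
def save(p,name): cv2.imwrite('pics/'+name, cv2.cvtColor(p['color'],cv2.COLOR_RGB2BGR))
E
python3 - <<'E'
from h import *
for n in ('top','side'):
    p=ctrl.snapshot(n); save(p,n+'0.png'); print({k:v for k,v in p.items() if k!='color'})
print(ctrl.get_state())
E
```

```text
pics
{'vfov': 43.98641422750395, 'cx': 330.7698743932905, 'cy': 237.95182035344294, 'dist_coeffs': array([-0.14920292,  0.        ,  0.        ,  0.        ,  0.        ]), 'pose': array([[-0.00906935,  0.99091241, -0.13420261,  0.31847089],
       [-0.99995371, -0.0085558 ,  0.00440292, -0.06144988],
       [ 0.0032147 ,  0.13423633,  0.99094413,  1.48709288],
       [ 0.        ,  0.        ,  0.        ,  1.        ]]), 'shot': 1}
{'vfov': 47.08817842654074, 'cx': 333.8464937977192, 'cy': 236.81977350395476, 'dist_coeffs': array([-0.13687335,  0.        ,  0.        ,  0.        ,  0.        ]), 'pose': array([[-0.98854911,  0.10846229, -0.10491224,  0.35152421],
       [-0.15016966, -0.63881043,  0.7545663 ,  0.97879461],
       [ 0.01482295,  0.76168048,  0.64778324,  0.94986777],
       [ 0.        ,  0.        ,  0.        ,  1.        ]]), 'shot': 2}
{'time_s': 0.1, 'joint_pos': array([-1.36203037e+00,  3.42639370e-01,  1.52492950e+00, -3.58198097e-05,
        1.27535913e+00, -1.46003862e-01]), 'joint_vel': array([ 0.00023186, -0.00109414, -0.00310578,  0.00034102, -0.00013836,
        0.00027715]), 'joint_efforts': array([ 1.98136011e-03, -4.32002699e+01, -2.44696659e+01,  7.18171801e-02,
        5.26236277e-02, -6.69518636e-05]), 'tcp_pos': array([ 0.18231345, -0.49198369,  0.25111873]), 'tcp_rot': array([-6.66807919e-04,  9.84307365e-01,  1.76461228e-01, -3.80709118e-05]), 'wrist_force': array([-0.23535873,  0.07283049, -0.56502595]), 'moment': array([ 0.0208001 , -0.02364791,  0.02218619]), 'grip_width': 0.09162683982427648}
```

View pics/top0.png

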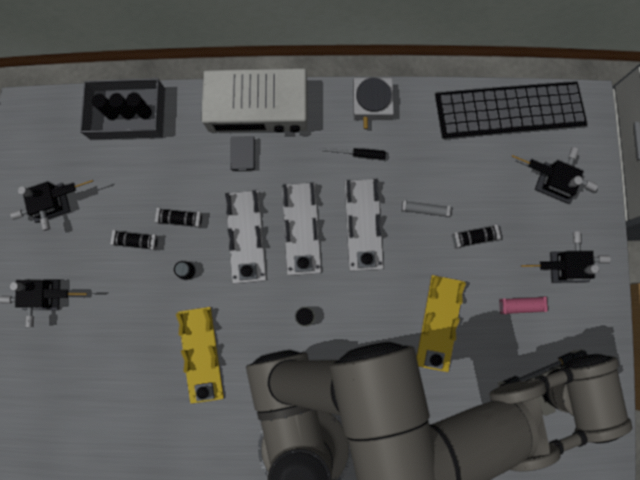

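View pics/side0.png

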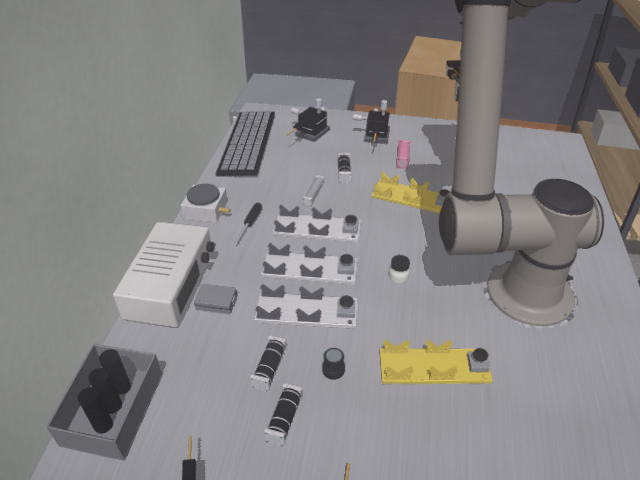

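```bash
cat >> h.py <<'E'
def K(p):
    f=240/np.tan(np.radians(p['vfov'])/2); return np.array([[f,0,p['cx']],[0,f,p['cy']],[0,0,1.]])
def w(p,uv,z):
    u=cv2.undistortPoints(np.array([[uv]],float),K(p),p['dist_coeffs'])[0,0]
    R=p['pose'][:3,:3];o=p['pose'][:3,3]; d=R@np.array([u[0],-u[1],-1]); return o+d*(z-o[2])/d[2]
def px(p,X):
    R=p['pose'][:3,:3];o=p['pose'][:3,3]; c=(np.atleast_2d(X)-o)@R; c=c*[1,-1,-1]
    return cv2.projectPoints(c,np.zeros(3),np.zeros(3),K(p),p['dist_coeffs'])[0][:,0]
def crop(p,c,s,k,name):
    x,y=c; im=cv2.cvtColor(p['color'],cv2.COLOR_RGB2BGR)[max(0,y-s):y+s,max(0,x-s):x+s]
    cv2.imwrite('pics/'+name,cv2.resize(im,None,fx=k,fy=k,interpolation=cv2.INTER_CUBIC))
E
python3 - <<'E'
from h import *
P={n:ctrl.snapshot(n) for n in ('top','side')}
for l,z in [('catch_a_top',.048),('tube_1',.019),('rod',.013),('groove_a_front',.049),('groove_a_back',.049),('catch_a',0.02)]:
  for n in P:
    p=P[n]
    try:
      for d in ctrl.look_for(p,l): print(l,n,np.round(d['position'],1),round(d['confidence'],2),np.round(w(p,d['position'],z),4))
    except Exception as e: print(l,e)
E
```

```text
catch_a_top top [301.8 261.8] 0.43 [0.4555 0.0031 0.048 ]
catch_a_top top [247.2 269.8] 0.35 [0.4369 0.1362 0.048 ]
catch_a_top top [138.9 235.6] 0.27 [0.5234 0.4084 0.048 ]
catch_a_top side [319.5 224.9] 0.4 [ 0.5414 -0.1127  0.048 ]
tube_1 top [473.9 234.2] 0.95 [ 0.5237 -0.4287  0.019 ]
tube_1 top [138.7 238.1] 0.87 [0.5211 0.4182 0.019 ]
tube_1 top [525.5 305.2] 0.86 [ 0.3432 -0.554   0.019 ]
tube_1 top [179.1 217.5] 0.6 [0.5728 0.315  0.019 ]
tube_1 side [280.1 415.2] 0.77 [0.5245 0.4312 0.019 ]
tube_1 side [344.8 168.7] 0.74 [ 0.5176 -0.4295  0.019 ]
tube_1 side [263.8 362.7] 0.71 [0.5848 0.3158 0.019 ]
tube_1 side [402.7 154.1] 0.61 [ 0.3464 -0.5464  0.019 ]
tube_1 side [349.9 220. ] 0.49 [ 0.47   -0.1823  0.019 ]
rod top [424.4 208.6] 0.75 [ 0.5911 -0.3057  0.013 ]
rod side [314.9 191.2] 0.71 [ 0.5884 -0.3059  0.013 ]
rod side [318.3 223.5] 0.17 [ 0.553  -0.1604  0.013 ]
groove_a_front top [298.3 229.8] 0.87 [0.534  0.0114 0.049 ]
groove_a_front top [243.6 238.7] 0.5 [0.5132 0.1456 0.049 ]
groove_a_front side [307.6 267.4] 0.59 [0.542  0.0504 0.049 ]
groove_a_back top [298.1 231.7] 0.93 [0.5294 0.0119 0.049 ]
groove_a_back side [309.8 264.4] 0.8 [0.5387 0.0393 0.049 ]
groove_a_back side [254.  215.2] 0.64 [ 0.7191 -0.1225  0.049 ]
catch_a top [247.2 269.2] 0.62 [0.4407 0.1401 0.02  ]
catch_a top [434.5 359.8] 0.61 [ 0.2135 -0.3196  0.02  ]
catch_a top [205.4 397.5] 0.5 [0.1262 0.2421 0.02  ]
catch_a top [363.9 226.6] 0.49 [ 0.5451 -0.151   0.02  ]
catch_a side [480.6 352.6] 0.74 [0.1371 0.2193 0.02  ]
catch_a side [444.7 192.3] 0.55 [ 0.2135 -0.3566  0.02  ]
catch_a side [305.8 308.8] 0.51 [0.5269 0.1547 0.02  ]
catch_a side [348.8 260.6] 0.48 [ 0.4518 -0.0205  0.02  ]
```

Run:
```python
from h import *
p=ctrl.snapshot('top'); 
im=cv2.cvtColor(p['color'],cv2.COLOR_RGB2BGR)
cv2.imwrite('pics/tc.png',cv2.resize(im[165:295,215:395],None,fx=4.4,fy=4.4,interpolation=cv2.INTER_CUBIC))
p=ctrl.snapshot('side'); 
im=cv2.cvtColor(p['color'],cv2.COLOR_RGB2BGR)
cv2.imwrite('pics/sc.png',cv2.resize(im[170:340,240:380],None,fx=3.5,fy=3.5,interpolation=cv2.INTER_CUBIC))
```

```text
(no output)
```

View pics/tc.png

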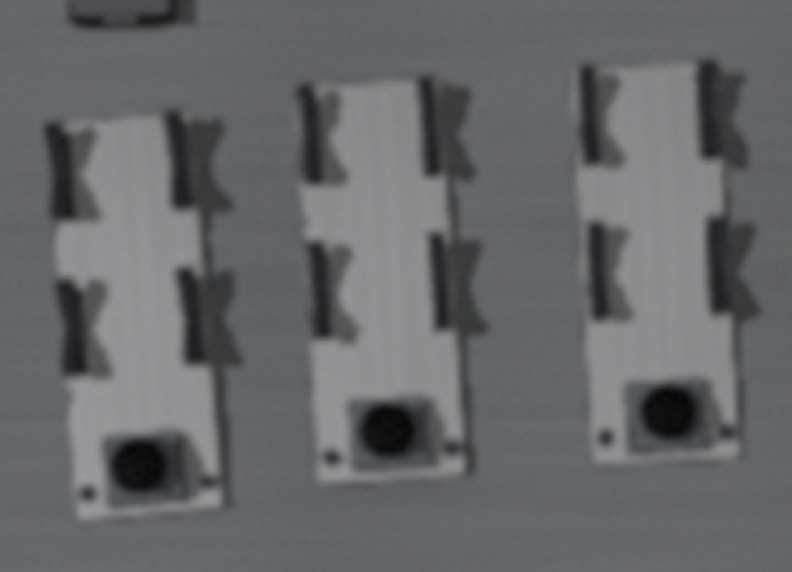

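View pics/sc.png

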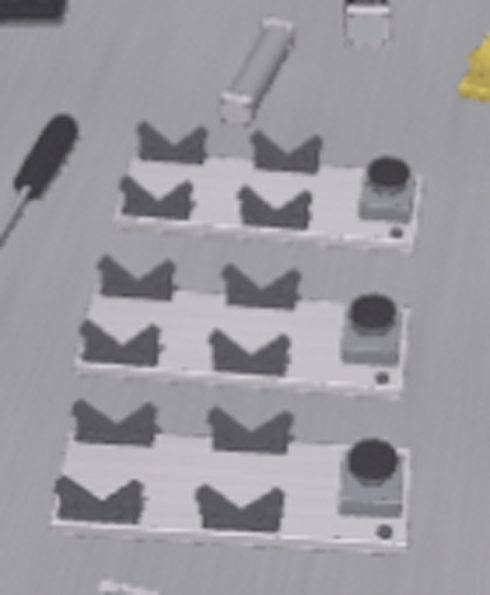

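```bash
cat > fit.py <<'E'
from h import *
from scipy.optimize import least_squares
T=ctrl.snapshot('top'); S=ctrl.snapshot('side')
def dark(p,c,s=9,th=45):
    x,y=map(int,np.round(c)); g=p['color'][y-s:y+s+1,x-s:x+s+1].max(2).astype(float)
    m=g<th; ys,xs=np.nonzero(m); return np.array([xs.mean()+x-s,ys.mean()+y-s]),m.sum()
tb={'L':(246.6,270.9),'M':(302.7,263),'R':(367,258.6)}
sv={'L':[(97,495),(240,503),(115,417),(250,425)],'M':[(122,347),(249,350),(137,270),(261,282)],'R':[(157,201),(275,207),(173,149),(288,158)]}
sb={'L':(372,458),'M':(373,313),'R':(388,174)}
ts={'L':[(61,170),(75,328),(183,160),(194,317)],'M':[(314,135),(322,292),(434,127),(444,282)],'R':[(594,115),(600,271),(710,109),(719,266)]}
o=[(172,34),(82,34),(172,-34),(82,-34)]
for n in 'LMR':
    t=np.array(tb[n]); t,c1=dark(T,t); s=np.array(sb[n])/3.5+[240,170]; s,c2=dark(S,s,7)
    print(n,'dark',t,c1,s,c2,'tri top',np.round(w(T,t,.048),4),'side',np.round(w(S,s,.048),4))
    SV=np.array(sv[n])/3.5+[240,170]; TS=np.array(ts[n])/4.4+[215,165]
    def res(q,full=False):
        x,y,a=q; c,s_=np.cos(a),np.sin(a)
        f=lambda u,v,z:[x+c*u-s_*v,y+s_*u+c*v,z]
        r=[(px(T,f(0,0,.048))-t)*2]
        r.append(px(S,[f(u/1e3,(v+5)/1e3,.022) for u,v in o])-SV)
        r.append(px(T,[f(u/1e3,(v)/1e3,.036) for u,v in o])-TS)
        r.append((px(S,f(0,0,.048))-s))
        r=np.vstack(r); return r if full else r.ravel()
    R=least_squares(res,[.45,.1,0],x_scale=[.01,.01,.1],loss='soft_l1')
    x,y,a=R.x; print(n,np.round(R.x,4),'yawdeg',round(np.degrees(a),2)); print(np.round(res(R.x,True),1).tolist())
    for g in (.082,.172): print('groove',g,round(x+g*np.cos(a),4),round(y+g*np.sin(a),4))
E
python3 fit.py
```

```text
L dark [246.6302521  270.43697479] 119 [nan nan] 0 tri top [0.4354 0.1376 0.048 ] side [nan nan nan]fit.py:6: RuntimeWarning: Mean of empty slice.
  m=g<th; ys,xs=np.nonzero(m); return np.array([xs.mean()+x-s,ys.mean()+y-s]),m.sum()
  ret = ret.dtype.type(ret / rcount)
Traceback (most recent call last):
  File "fit.py", line 24, in <module>
    R=least_squares(res,[.45,.1,0],x_scale=[.01,.01,.1],loss='soft_l1')
ValueError: Residuals are not finite in the initial point.
```

```bash
sed -i "s/; s,c2=dark(S,s,7)/;c2=0/" fit.py; python3 fit.py
```

```text
L dark [246.76666667 270.41666667] 120 [346.28571429 300.85714286] 0 tri top [0.4354 0.1373 0.048 ] side [0.4372 0.1414 0.048 ]
L [0.4361 0.1373 0.06  ] yawdeg 3.44
[[-0.0, -0.5], [0.9, 2.8], [0.0, 3.8], [1.0, 3.3], [0.8, 4.0], [1.6, -0.9], [0.0, -1.1], [1.0, -0.5], [0.3, -0.5], [0.7, -1.3]]
groove 0.082 0.5179 0.1422
groove 0.172 0.6078 0.1476
M dark [303.24166667 262.36666667] 120 [346.57142857 259.42857143] 0 tri top [ 4.54e-01 -4.00e-04  4.80e-02] side [0.4547 0.0064 0.048 ]
M [ 0.4542 -0.0005  0.0384] yawdeg 2.2
[[0.1, -0.1], [-0.1, 0.9], [0.3, 3.4], [0.8, 4.4], [0.7, 4.0], [0.7, -1.0], [0.2, -1.0], [0.7, -0.5], [-0.0, -0.0], [0.6, -1.9]]
groove 0.082 0.5362 0.0027
groove 0.172 0.6261 0.0061
R dark [366.79487179 258.1965812 ] 117 [350.85714286 219.71428571] 0 tri top [ 0.4629 -0.1551  0.048 ] side [ 0.4639 -0.1478  0.048 ]
R [ 0.4629 -0.155   0.0223] yawdeg 1.28
[[-0.1, -0.0], [0.1, 1.5], [0.1, 3.0], [0.4, 0.7], [0.1, 1.1], [0.1, -0.7], [0.1, -0.5], [0.9, -0.1], [0.4, -0.2], [0.7, -1.7]]
groove 0.082 0.5449 -0.1532
groove 0.172 0.6349 -0.1512
```

```bash
sed -i "s/(v+5)/(v-5)/" fit.py; python3 fit.py | grep -v dark
cat >> h.py <<'E'
from scipy.spatial.transform import Rotation as Ro
def plan(x,y,z,yaw,st=None):
    """target TCP pos, yaw of tool x in deg (mod 180 nearest), tool down -> shift cm, turn deg"""
    s=st or ctrl.get_state(); q=s['tcp_rot']; R0=Ro.from_quat([q[1],q[2],q[3],q[0]])
    best=None
    for k in (0,180,-180):
        a=np.radians(yaw+k); R1=Ro.from_matrix(np.array([[np.cos(a),np.sin(a),0],[np.sin(a),-np.cos(a),0],[0,0,-1.]]))
        rv=(R0.inv()*R1).as_rotvec(degrees=True)
        q6=s['joint_pos'][5]+np.radians(rv[2])
        if best is None or abs(rv[2])<abs(best[2]): best=rv
    d=R0.inv().apply(np.array([x,y,z])-s['tcp_pos'])*100
    print('tcp',np.round(s['tcp_pos'],4),'shift',np.round(d,2).tolist(),'turn',np.round(best,1).tolist(),'t',s['time_s'])
E
python3 -c "
from h import *
plan(.463,-.155,.20,91.3)"
```

```text
L [0.4364 0.1375 0.0709] yawdeg 4.06
[[0.1, -0.7], [1.5, 0.2], [0.5, 0.8], [1.2, 0.8], [0.9, 1.2], [0.8, -0.8], [-0.4, -1.1], [0.1, -0.7], [-0.1, -0.7], [0.6, -1.2]]
groove 0.082 0.5182 0.1433
groove 0.172 0.608 0.1497
M [ 4.546e-01 -3.000e-04  4.640e-02] yawdeg 2.66
[[0.1, -0.4], [0.5, -1.5], [0.8, 0.8], [1.1, 2.1], [1.0, 1.6], [0.0, -1.0], [-0.2, -1.0], [0.0, -0.7], [-0.4, -0.3], [0.4, -1.8]]
groove 0.082 0.5365 0.0035
groove 0.172 0.6264 0.0077
R [ 0.4631 -0.1549  0.0354] yawdeg 2.03
[[-0.2, -0.3], [0.7, -0.3], [0.6, 0.8], [0.7, -1.0], [0.3, -0.9], [-0.8, -0.5], [-0.4, -0.4], [-0.0, -0.3], [-0.0, -0.4], [0.7, -1.6]]
groove 0.082 0.5451 -0.152
groove 0.172 0.635 -0.1488
tcp [ 0.1824 -0.4923  0.2517] shift [38.03, -21.88, 5.17] turn [0.0, 0.0, -71.0] t 1.2
```

```bash
python3 -m handwheel '[[[4.7,-2.7,0],[0,0,-8.9]],[[9.5,-5.5,0],[0,0,-17.8]],[[14.2,-8.2,0],[0,0,-26.6]],[[19,-11,0.5],[0,0,-35.5]],[[23.8,-13.7,1.5],[0,0,-44.4]],[[28.5,-16.4,2.5],[0,0,-53.3]],[[33.3,-19.2,4],[0,0,-62]],[[38,-21.9,5.2],[0,0,-71]]]' 255 20
python3 -c "
from h import *
plan(.463,-.155,.080,91.3)
print(ctrl.get_state()['wrist_force'])
p=ctrl.snapshot('top');save(p,'top1.png')
p=ctrl.snapshot('side');save(p,'side1.png')
"
```

```text
time_s: 2.2
tcp_pos: [0.4637, -0.1534, 0.1994]
tcp_rot: [0.0, 0.697, 0.717, 0.0]
wrist_force: [0.7, -0.6, -0.1]
grip_width: 0.0164
tcp [ 0.4637 -0.1534  0.1994] shift [-0.15, -0.08, 11.94] turn [0.0, 0.0, 0.3] t 2.2
[ 0.6671814  -0.61483976 -0.05877296]
```

View pics/top1.png

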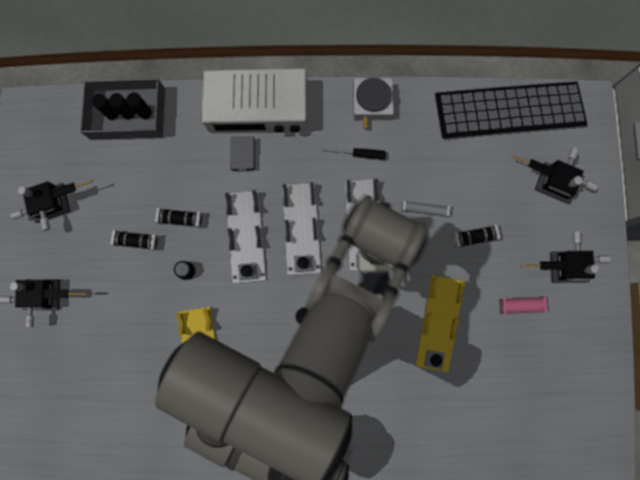

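View pics/side1.png

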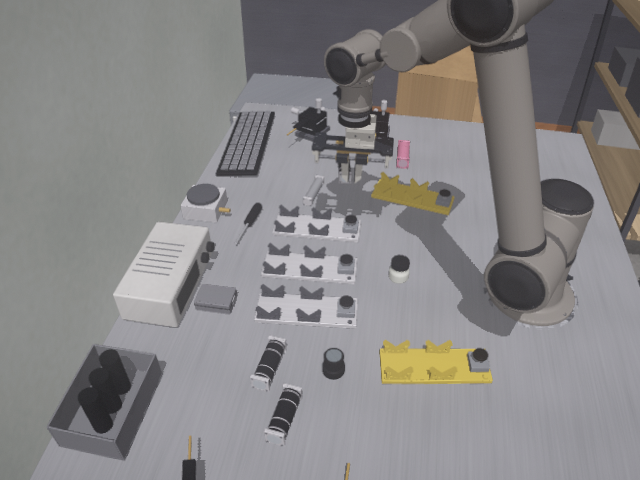

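```bash
python3 -m handwheel '[[[-0.15,-0.1,3],[0,0,0]],[[-0.15,-0.1,6],[0,0,0]],[[-0.15,-0.1,9],[0,0,0]],[[-0.15,-0.1,11],[0,0,0]],[[-0.15,-0.1,11.9],[0,0,0]],[[-0.15,-0.1,11.9],[0,0,0]],[[-0.15,-0.1,11.9],[0,0,0]],[[-0.15,-0.1,11.9],[0,0,0]]]'
python3 -c "
from h import *
p=ctrl.snapshot('side');save(p,'side2.png');crop(p,(350,215),50,6,'s2c.png')
p=ctrl.snapshot('top');crop(p,(365,255),50,6,'t2c.png')
plan(.463,-.155,.080,91.3)
"
```

```text
time_s: 3.3
tcp_pos: [0.4621, -0.1567, 0.0815]
tcp_rot: [0.001, 0.699, 0.715, 0.0]
wrist_force: [-0.3, 0.2, 0.2]
grip_width: 0.0003
tcp [ 0.462  -0.1566  0.0813] shift [0.16, 0.1, 0.13] turn [0.1, 0.0, 0.0] t 3.4
```

View pics/s2c.png

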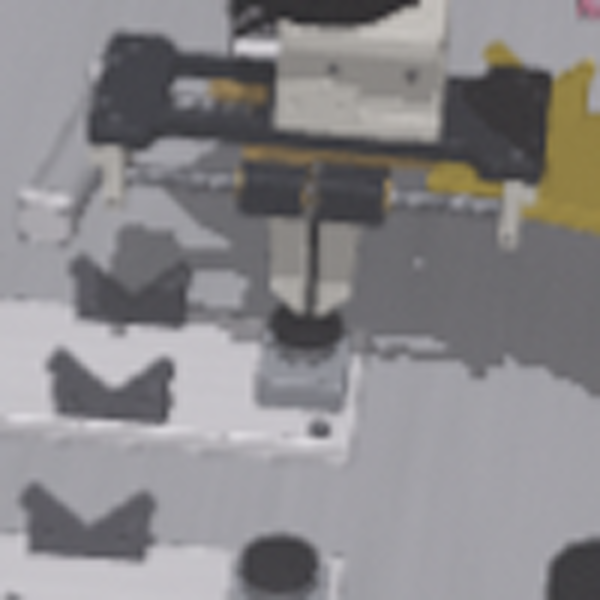

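View pics/t2c.png

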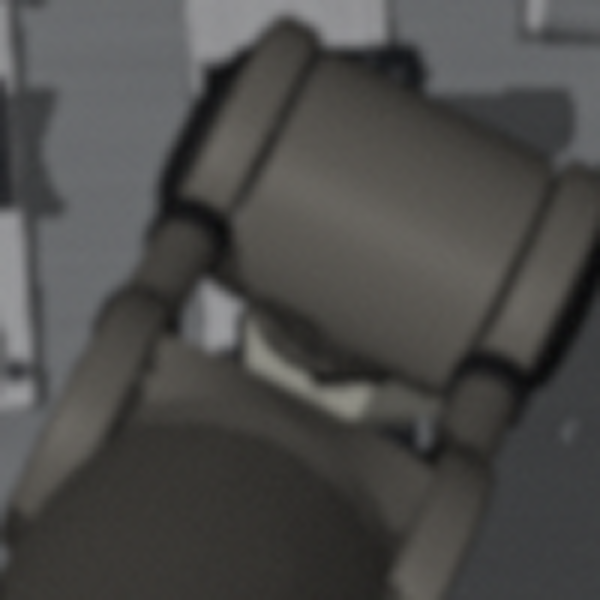

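```bash
python3 -m handwheel '[[[0.1,0.1,0.3],[0,0,0]],[[0.1,0.1,0.6],[0,0,0]],[[0.1,0.1,0.6],[0,0,0]],[[0.1,0.1,0.6],[0,0,0]],[[0.1,0.1,0.7],[0,0,0]],[[0.1,0.1,0.7],[0,0,0]],[[0.1,0.1,0.7],[0,0,0]],[[0.1,0.1,0.7],[0,0,0]]]'
python3 -m handwheel '[[[0,0,0.05],[0,0,0]],[[0,0,0.1],[0,0,0]],[[0,0,0.1],[0,0,0]],[[0,0,0.1],[0,0,0]],[[0,0,0.1],[0,0,0]],[[0,0,0.1],[0,0,0]],[[0,0,0.1],[0,0,0]],[[0,0,0.1],[0,0,0]]]'
```

```text
time_s: 4.4
tcp_pos: [0.4627, -0.1555, 0.0738]
tcp_rot: [0.0, 0.699, 0.715, -0.0]
wrist_force: [-0.2, 0.6, -0.2]
grip_width: 0.0003
time_s: 5.4
tcp_pos: [0.4627, -0.1555, 0.0728]
tcp_rot: [0.0, 0.699, 0.715, 0.0]
wrist_force: [-0.6, -0.8, 2.1]
grip_width: 0.0
```

Contact. Continue in 0.5 mm steps.

```bash
python3 -m handwheel '[[[0,0,0.05],[0,0,0]],[[0,0,0.05],[0,0,0]],[[0,0,0.05],[0,0,0]],[[0,0,0.05],[0,0,0]],[[0,0,0.05],[0,0,0]],[[0,0,0.05],[0,0,0]],[[0,0,0.05],[0,0,0]],[[0,0,0.05],[0,0,0]]]'
```

```text
time_s: 6.4
tcp_pos: [0.4627, -0.1555, 0.0722]
tcp_rot: [0.0, 0.699, 0.715, -0.0]
wrist_force: [-0.6, 0.5, 3.3]
grip_width: 0.0004
```

```bash
python3 -m handwheel '[[[0,0,0.05],[0,0,0]],[[0,0,0.1],[0,0,0]],[[0,0,0.1],[0,0,0]],[[0,0,0.1],[0,0,0]],[[0,0,0.1],[0,0,0]],[[0,0,0.1],[0,0,0]],[[0,0,0.1],[0,0,0]],[[0,0,0.1],[0,0,0]]]'
```

```text
time_s: 7.4
tcp_pos: [0.4627, -0.1554, 0.0713]
tcp_rot: [0.0, 0.699, 0.715, 0.0]
wrist_force: [0.2, -0.2, 5.6]
grip_width: 0.0003
```

```bash
python3 -m handwheel '[[[0,0,0.05],[0,0,0]],[[0,0,0.1],[0,0,0]],[[0,0,0.1],[0,0,0]],[[0,0,0.1],[0,0,0]],[[0,0,0.1],[0,0,0]],[[0,0,0.1],[0,0,0]],[[0,0,0.1],[0,0,0]],[[0,0,0.1],[0,0,0]]]'
```

```text
time_s: 8.4
tcp_pos: [0.4627, -0.1555, 0.0703]
tcp_rot: [0.0, 0.699, 0.715, -0.0]
wrist_force: [0.6, 0.2, 5.9]
grip_width: 0.0004
```

```bash
python3 -m handwheel '[[[0,0,0.05],[0,0,0]],[[0,0,0.1],[0,0,0]],[[0,0,0.1],[0,0,0]],[[0,0,0.1],[0,0,0]],[[0,0,0.1],[0,0,0]],[[0,0,0.1],[0,0,0]],[[0,0,0.1],[0,0,0]],[[0,0,0.1],[0,0,0]]]'
```

```text
time_s: 9.4
tcp_pos: [0.4627, -0.1555, 0.0694]
tcp_rot: [0.0, 0.699, 0.715, -0.0]
wrist_force: [-0.9, 0.3, 6.3]
grip_width: 0.0004
```

```bash
python3 -m handwheel '[[[0,0,0.2],[0,0,0]],[[0,0,0.4],[0,0,0]],[[0,0,0.6],[0,0,0]],[[0,0,0.75],[0,0,0]],[[0,0,0.9],[0,0,0]],[[0,0,0.93],[0,0,0]],[[0,0,0.93],[0,0,0]],[[0,0,0.93],[0,0,0]]]'
python3 -m handwheel '[[[0,0,-1],[0,0,0]],[[0,0,-4],[0,0,0]],[[0,0,-7],[0,0,0]],[[0,0,-9],[0,0,0]],[[0,0,-9],[0,0,0]],[[0,0,-9],[0,0,0]],[[0,0,-9],[0,0,0]],[[0,0,-9],[0,0,0]]]'
python3 -c "
from h import *
p=ctrl.snapshot('side');crop(p,(350,215),50,6,'s3c.png')
plan(.4546,-.0003,.080,92.5)
"
```

```text
time_s: 10.4
tcp_pos: [0.4626, -0.1554, 0.0599]
tcp_rot: [-0.0, 0.699, 0.715, -0.0]
wrist_force: [0.4, 0.4, -0.1]
grip_width: 0.0003
time_s: 11.4
tcp_pos: [0.4624, -0.1553, 0.1492]
tcp_rot: [-0.001, 0.699, 0.715, -0.0]
wrist_force: [-0.6, 0.3, -0.8]
grip_width: 0.0002
tcp [ 0.4625 -0.1553  0.1493] shift [15.51, -0.42, 6.94] turn [-0.1, -0.0, -1.2] t 11.45
```

View pics/s3c.png

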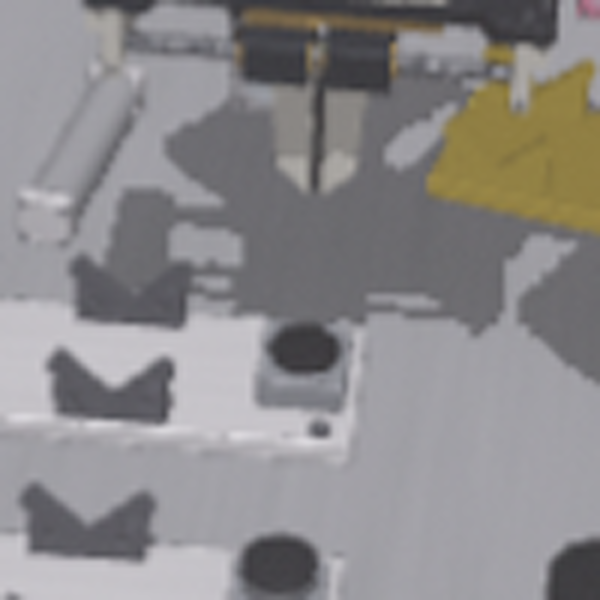

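R's catch is down (button now sits low on its housing, at crop (305,347)). Next the middle one.

```bash
python3 -m handwheel '[[[3,-0.1,0],[0,0,-0.3]],[[7,-0.2,0],[0,0,-0.6]],[[11,-0.3,0],[0,0,-0.9]],[[14,-0.4,1],[0,0,-1.2]],[[15.5,-0.4,3],[0,0,-1.2]],[[15.5,-0.4,5],[0,0,-1.2]],[[15.5,-0.4,6.6],[0,0,-1.2]],[[15.5,-0.4,6.8],[0,0,-1.2]]]'
python3 -c "
from h import *
plan(.4546,-.0003,.073,92.5)
"
```

```text
time_s: 12.45
tcp_pos: [0.4544, -0.0004, 0.0809]
tcp_rot: [-0.001, 0.691, 0.723, -0.001]
wrist_force: [-0.1, 0.3, -0.8]
grip_width: 0.0005
tcp [ 4.544e-01 -4.000e-04  8.090e-02] shift [0.01, 0.02, 0.79] turn [-0.1, -0.0, 0.0] t 12.45
```

```bash
python3 -m handwheel '[[[0,0,0.3],[0,0,0]],[[0,0,0.5],[0,0,0]],[[0,0,0.6],[0,0,0]],[[0,0,0.7],[0,0,0]],[[0,0,0.75],[0,0,0]],[[0,0,0.75],[0,0,0]],[[0,0,0.75],[0,0,0]],[[0,0,0.75],[0,0,0]]]'
python3 -m handwheel '[[[0,0,0.05],[0,0,0]],[[0,0,0.1],[0,0,0]],[[0,0,0.1],[0,0,0]],[[0,0,0.1],[0,0,0]],[[0,0,0.1],[0,0,0]],[[0,0,0.1],[0,0,0]],[[0,0,0.1],[0,0,0]],[[0,0,0.1],[0,0,0]]]'
```

```text
time_s: 13.45
tcp_pos: [0.4551, -0.0006, 0.0744]
tcp_rot: [0.0, 0.691, 0.723, -0.0]
wrist_force: [-0.2, 0.4, -0.2]
grip_width: 0.0002
time_s: 14.45
tcp_pos: [0.4551, -0.0006, 0.0734]
tcp_rot: [0.0, 0.691, 0.723, -0.0]
wrist_force: [-0.2, 1.2, -0.5]
grip_width: 0.0006
```

```bash
python3 -m handwheel '[[[0,0,0.05],[0,0,0]],[[0,0,0.05],[0,0,0]],[[0,0,0.05],[0,0,0]],[[0,0,0.05],[0,0,0]],[[0,0,0.05],[0,0,0]],[[0,0,0.05],[0,0,0]],[[0,0,0.05],[0,0,0]],[[0,0,0.05],[0,0,0]]]'
```

```text
time_s: 15.45
tcp_pos: [0.4551, -0.0006, 0.0729]
tcp_rot: [0.0, 0.691, 0.723, 0.0]
wrist_force: [-0.2, 0.0, 1.8]
grip_width: 0.0004
```

```bash
python3 -m handwheel '[[[0,0,0.05],[0,0,0]],[[0,0,0.05],[0,0,0]],[[0,0,0.05],[0,0,0]],[[0,0,0.05],[0,0,0]],[[0,0,0.05],[0,0,0]],[[0,0,0.05],[0,0,0]],[[0,0,0.05],[0,0,0]],[[0,0,0.05],[0,0,0]]]'
```

```text
time_s: 16.45
tcp_pos: [0.4551, -0.0006, 0.0724]
tcp_rot: [0.0, 0.691, 0.723, -0.0]
wrist_force: [0.0, 0.1, 3.5]
grip_width: 0.0003
```

```bash
python3 -m handwheel '[[[0,0,0.05],[0,0,0]],[[0,0,0.05],[0,0,0]],[[0,0,0.05],[0,0,0]],[[0,0,0.05],[0,0,0]],[[0,0,0.05],[0,0,0]],[[0,0,0.05],[0,0,0]],[[0,0,0.05],[0,0,0]],[[0,0,0.05],[0,0,0]]]'
```

```text
time_s: 17.45
tcp_pos: [0.4551, -0.0006, 0.0719]
tcp_rot: [0.0, 0.691, 0.723, -0.0]
wrist_force: [-0.8, -0.4, 2.6]
grip_width: 0.0005
```

Soft so far (noise about ±0.7 N); 1 mm steps.

```bash
python3 -m handwheel '[[[0,0,0.05],[0,0,0]],[[0,0,0.1],[0,0,0]],[[0,0,0.1],[0,0,0]],[[0,0,0.1],[0,0,0]],[[0,0,0.1],[0,0,0]],[[0,0,0.1],[0,0,0]],[[0,0,0.1],[0,0,0]],[[0,0,0.1],[0,0,0]]]'
```

```text
time_s: 18.45
tcp_pos: [0.4551, -0.0006, 0.0709]
tcp_rot: [0.0, 0.691, 0.723, 0.0]
wrist_force: [-0.6, 0.3, 4.7]
grip_width: 0.0008
```

```bash
python3 -m handwheel '[[[0,0,0.05],[0,0,0]],[[0,0,0.1],[0,0,0]],[[0,0,0.1],[0,0,0]],[[0,0,0.1],[0,0,0]],[[0,0,0.1],[0,0,0]],[[0,0,0.1],[0,0,0]],[[0,0,0.1],[0,0,0]],[[0,0,0.1],[0,0,0]]]'
```

```text
time_s: 19.45
tcp_pos: [0.4551, -0.0006, 0.0699]
tcp_rot: [0.0, 0.691, 0.723, -0.0]
wrist_force: [-0.4, 0.7, 4.8]
grip_width: 0.0003
```

```bash
python3 -m handwheel '[[[0,0,0.2],[0,0,0]],[[0,0,0.4],[0,0,0]],[[0,0,0.6],[0,0,0]],[[0,0,0.8],[0,0,0]],[[0,0,0.95],[0,0,0]],[[0,0,1],[0,0,0]],[[0,0,1],[0,0,0]],[[0,0,1],[0,0,0]]]'
python3 -m handwheel '[[[0,0,-1],[0,0,0]],[[0,0,-4],[0,0,0]],[[0,0,-7],[0,0,0]],[[0,0,-9],[0,0,0]],[[0,0,-9],[0,0,0]],[[0,0,-9],[0,0,0]],[[0,0,-9],[0,0,0]],[[0,0,-9],[0,0,0]]]'
python3 -c "
from h import *
p=ctrl.snapshot('side');crop(p,(350,245),50,6,'s4c.png')
plan(.4364,.1375,.0745,93.8)
"
```

```text
time_s: 20.45
tcp_pos: [0.455, -0.0006, 0.0599]
tcp_rot: [-0.0, 0.691, 0.723, -0.0]
wrist_force: [-0.1, 0.5, -0.3]
grip_width: 0.0006
time_s: 21.45
tcp_pos: [0.4547, -0.0005, 0.1492]
tcp_rot: [-0.001, 0.691, 0.723, -0.0]
wrist_force: [0.1, -0.2, 0.6]
grip_width: 0.0002
tcp [ 0.4548 -0.0005  0.1494] shift [13.87, -1.23, 7.49] turn [-0.1, -0.0, -1.3] t 21.5
```

View pics/s4c.png

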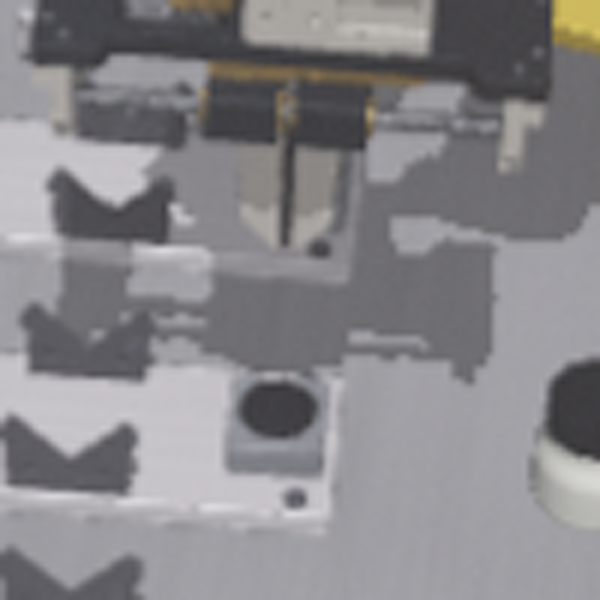

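M's catch is down too (button low at crop (280,408)). Now L, gently.

```bash
python3 -m handwheel '[[[3,-0.3,0],[0,0,-0.3]],[[7,-0.6,0],[0,0,-0.6]],[[11,-1,0],[0,0,-0.9]],[[13.9,-1.2,1.5],[0,0,-1.3]],[[13.9,-1.2,4],[0,0,-1.3]],[[13.9,-1.2,6],[0,0,-1.3]],[[13.9,-1.2,6.9],[0,0,-1.3]],[[13.9,-1.2,6.9],[0,0,-1.3]]]'
python3 -c "
from h import *
plan(.4364,.1375,.0740,93.8)
"
```

```text
time_s: 22.5
tcp_pos: [0.4368, 0.1376, 0.0805]
tcp_rot: [-0.0, 0.683, 0.73, -0.0]
wrist_force: [0.1, -0.6, -0.2]
grip_width: 0.0004
tcp [0.4368 0.1376 0.0805] shift [-0.01, -0.04, 0.65] turn [-0.1, 0.0, 0.0] t 22.5
```

```bash
python3 -m handwheel '[[[0,0,0.3],[0,0,0]],[[0,0,0.5],[0,0,0]],[[0,0,0.6],[0,0,0]],[[0,0,0.65],[0,0,0]],[[0,0,0.65],[0,0,0]],[[0,0,0.65],[0,0,0]],[[0,0,0.65],[0,0,0]],[[0,0,0.65],[0,0,0]]]'
python3 -m handwheel '[[[0,0,0.05],[0,0,0]],[[0,0,0.08],[0,0,0]],[[0,0,0.08],[0,0,0]],[[0,0,0.08],[0,0,0]],[[0,0,0.08],[0,0,0]],[[0,0,0.08],[0,0,0]],[[0,0,0.08],[0,0,0]],[[0,0,0.08],[0,0,0]]]'
```

```text
time_s: 23.5
tcp_pos: [0.437, 0.1378, 0.0744]
tcp_rot: [0.0, 0.683, 0.73, -0.0]
wrist_force: [-0.4, 0.2, -1.0]
grip_width: 0.0004
time_s: 24.5
tcp_pos: [0.437, 0.1378, 0.0736]
tcp_rot: [0.0, 0.683, 0.73, -0.0]
wrist_force: [-0.4, -0.2, 0.5]
grip_width: 0.0002
```

```bash
python3 -m handwheel '[[[0,0,0.05],[0,0,0]],[[0,0,0.05],[0,0,0]],[[0,0,0.05],[0,0,0]],[[0,0,0.05],[0,0,0]],[[0,0,0.05],[0,0,0]],[[0,0,0.05],[0,0,0]],[[0,0,0.05],[0,0,0]],[[0,0,0.05],[0,0,0]]]'
```

```text
time_s: 25.5
tcp_pos: [0.437, 0.1378, 0.0733]
tcp_rot: [0.0, 0.683, 0.73, 0.0]
wrist_force: [-1.5, 0.1, 5.4]
grip_width: 0.0003
```

```bash
python3 -m handwheel '[[[0,0,0.03],[0,0,0]],[[0,0,0.03],[0,0,0]],[[0,0,0.03],[0,0,0]],[[0,0,0.03],[0,0,0]],[[0,0,0.03],[0,0,0]],[[0,0,0.03],[0,0,0]],[[0,0,0.03],[0,0,0]],[[0,0,0.03],[0,0,0]]]'
```

```text
time_s: 26.5
tcp_pos: [0.437, 0.1378, 0.0733]
tcp_rot: [0.0, 0.683, 0.73, 0.0]
wrist_force: [-2.4, -1.2, 8.5]
grip_width: 0.0006
```

```bash
python3 -m handwheel '[[[0,0,0.03],[0,0,0]],[[0,0,0.03],[0,0,0]],[[0,0,0.03],[0,0,0]],[[0,0,0.03],[0,0,0]],[[0,0,0.03],[0,0,0]],[[0,0,0.03],[0,0,0]],[[0,0,0.03],[0,0,0]],[[0,0,0.03],[0,0,0]]]'
```

```text
time_s: 27.5
tcp_pos: [0.437, 0.1378, 0.0732]
tcp_rot: [0.0, 0.683, 0.73, 0.0]
wrist_force: [-3.4, -1.6, 12.2]
grip_width: 0.0004
```

Stiff catch confirmed: 12 N with only a few tenths of a mm of travel. I back off and measure the tubes.

```bash
python3 -m handwheel '[[[0,0,-1],[0,0,0]],[[0,0,-4],[0,0,0]],[[0,0,-8],[0,0,0]],[[0,0,-12],[0,0,0]],[[0,0,-15],[0,0,0]],[[0,0,-17],[0,0,0]],[[0,0,-17],[0,0,0]],[[0,0,-17],[0,0,0]]]' 100 25
cat > meas.py <<'E'
from h import *
import sys
from scipy.optimize import least_squares
def meas(P,verbose=True):
  out=[]
  for lab,z,L,D in [('tube_1',.019,.112,.038),('rod',.013,.12,.026)]:
    for n in P:
      p=P[n]
      for d in ctrl.outline_of(p,lab):
        m=d['region'].astype(np.uint8)
        if d['confidence']<.3 or m.sum()<30: continue
        ys,xs=np.nonzero(m)
        pts=np.array([w(p,(x,y),z)[:2] for x,y in zip(xs,ys)])
        (cx,cy),(a,b),ang=cv2.minAreaRect(pts.astype(np.float32)*1000)
        if a<b: ang+=90; a,b=b,a
        ang=(ang+180)%180
        print(lab,n,round(d['confidence'],2),'px',np.round(d['position'],1),'rect c',round(cx,1),round(cy,1),'dims',round(a,1),round(b,1),'axis yaw',round(ang,1),'mean',np.round(pts.mean(0),4))
if __name__=='__main__':
  P={n:ctrl.snapshot(n) for n in ('top','side')}
  for n in P: save(P[n],n+sys.argv[1]+'.png')
  meas(P)
E
python3 meas.py 3
```

```text
time_s: 28.5
tcp_pos: [0.4365, 0.1377, 0.2416]
tcp_rot: [-0.0, 0.683, 0.73, -0.001]
wrist_force: [-0.2, -0.2, -0.9]
grip_width: 0.056
tube_1 top 0.92 px [477.4 235.3] rect c 519.1 -432.9 dims 120.2 38.8 axis yaw 99.9 mean [ 0.5189 -0.4326]
tube_1 top 0.82 px [137.8 237.5] rect c 517.6 430.1 dims 126.3 38.9 axis yaw 83.5 mean [0.5171 0.4306]
tube_1 top 0.64 px [525.7 306.7] rect c 347.5 -547.0 dims 122.0 40.6 axis yaw 90.6 mean [ 0.345  -0.5499]
tube_1 top 0.32 px [303.6 263.8] rect c 456.5 3.9 dims 27.4 24.8 axis yaw 179.8 mean [0.4566 0.0035]
tube_1 side 0.7 px [281.9 411.2] rect c 518.8 425.1 dims 130.5 43.7 axis yaw 83.6 mean [0.5188 0.4268]
tube_1 side 0.67 px [401.8 154.1] rect c 345.5 -550.3 dims 173.1 38.3 axis yaw 92.5 mean [ 0.3453 -0.5446]
tube_1 side 0.62 px [264.4 361.6] rect c 575.1 312.3 dims 136.0 43.4 axis yaw 82.3 mean [0.5751 0.3152]
rod top 0.82 px [423.8 211.3] rect c 590.7 -306.9 dims 125.6 30.9 axis yaw 82.7 mean [ 0.5906 -0.3058]
rod side 0.52 px [319.8 179.3] rect c 588.2 -363.9 dims 53.4 26.9 axis yaw 87.5 mean [ 0.5895 -0.3636]
```

Run:
```python
import cv2
t=cv2.imread('pics/top3.png');s=cv2.imread('pics/side3.png')
cv2.imwrite('pics/t3.png',cv2.resize(t[190:290,100:290],None,fx=4,fy=4,interpolation=cv2.INTER_CUBIC))
cv2.imwrite('pics/s3.png',cv2.resize(s[270:450,230:380],None,fx=3.3,fy=3.3,interpolation=cv2.INTER_CUBIC))
```

```text
(no output)
```

View pics/t3.png

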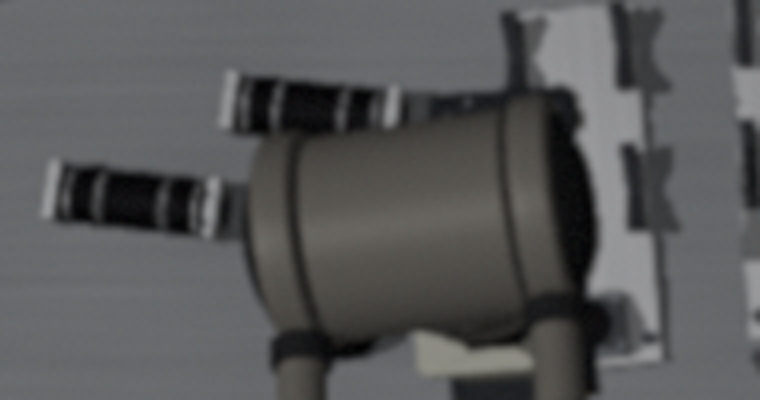

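View pics/s3.png

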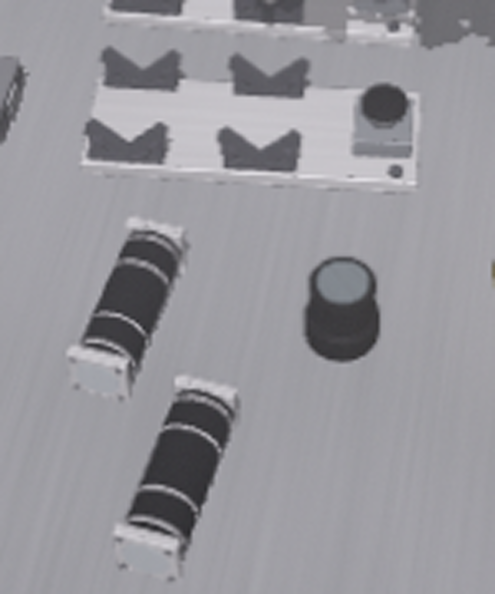

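```bash
cat > boxfit.py <<'E'
from h import *
from scipy.optimize import minimize
def hullmask(p,q,L,D,zc,S=4):
    x,y,a=q; c,s=np.cos(a),np.sin(a)
    X=[[x+c*u-s*v,y+s*u+c*v,zc+k] for u in(-L/2,L/2) for v in(-D/2,D/2) for k in(-D/2,D/2)]
    return cv2.convexHull(px(p,X).astype(np.float32))
def iou(p,m,q,L,D,zc):
    h=hullmask(p,q,L,D,zc); ys,xs=np.nonzero(m); S=4
    x0,y0=xs.min()-8,ys.min()-8; W,H=xs.max()-x0+9,ys.max()-y0+9
    M=cv2.resize(m[y0:y0+H,x0:x0+W].astype(np.uint8),None,fx=S,fy=S,interpolation=cv2.INTER_NEAREST)
    c=np.zeros_like(M); cv2.fillConvexPoly(c,np.round((h-[x0,y0]+.5)*S*16).astype(np.int32),1,shift=4)
    i=(M&c).sum(); return i/((M|c).sum()+1e-9)
def fit(views,q0,L,D,zc):
    f=lambda q:-sum(iou(p,m,[q[0],q[1],q[2]],L,D,zc) for p,m in views)
    best=min((minimize(f,[q0[0],q0[1],q0[2]+d],method='Nelder-Mead',options=dict(initial_simplex=[np.array([q0[0],q0[1],q0[2]+d])+e for e in ([0,0,0],[.006,0,0],[0,.006,0],[0,0,.08])],xatol=1e-4,fatol=1e-4)) for d in(-.05,.05)),key=lambda r:r.fun)
    return best.x,-best.fun/len(views)
def find(P,lab,cams=None):
    L,D=(.112,.038) if lab=='tube_1' else (.12,.026); zc=D/2
    det={n:[(d['confidence'],w(P[n],d['position'],zc)[:2],d['region']) for d in ctrl.outline_of(P[n],lab) if d['confidence']>.3 and d['region'].sum()>150] for n in P}
    used=[]
    for n in P:
        for c,pos,m in det[n]:
            if any(np.hypot(*(pos-u))<.05 for u in used): continue
            used.append(pos)
            vs=[(P[k],mm,k) for k in P for cc,pp,mm in det[k] if np.hypot(*(pp-pos))<.05]
            pts=np.array([w(P[n],(x,y),zc)[:2] for y,x in zip(*np.nonzero(m))]);pts=pts-pts.mean(0)
            v=np.linalg.svd(pts,full_matrices=False)[2][0]; a=np.arctan2(v[1],v[0])%np.pi
            for sel in ([vs] if len(vs)==1 else [vs]+[[x] for x in vs]):
                q,s=fit([x[:2] for x in sel],[*pos,a],L,D,zc)
                print(lab,[x[2] for x in sel],'conf',round(c,2),'xy',np.round(q[:2],4),'axis',round(np.degrees(q[2])%180,1),'iou',round(s,2))
if __name__=='__main__':
    import sys
    P={n:ctrl.snapshot(n) for n in ('top','side')}
    for n in P: save(P[n],n+sys.argv[1]+'.png')
    for l in sys.argv[2:] or ['tube_1','rod']: find(P,l)
    print(ctrl.get_state()['time_s'])
E
python3 boxfit.py 4
```

```text
tube_1 ['top'] conf 0.9 xy [ 0.5199 -0.4316] axis 100.7 iou 0.88
tube_1 ['top', 'side'] conf 0.78 xy [0.5736 0.3155] axis 84.7 iou 0.78
tube_1 ['top'] conf 0.78 xy [0.573  0.3168] axis 84.6 iou 0.75
tube_1 ['side'] conf 0.78 xy [0.5754 0.3136] axis 83.4 iou 0.85
tube_1 ['top', 'side'] conf 0.68 xy [0.5185 0.4279] axis 83.6 iou 0.84
tube_1 ['top'] conf 0.68 xy [0.5169 0.4284] axis 82.6 iou 0.85
tube_1 ['side'] conf 0.68 xy [0.5195 0.4267] axis 84.2 iou 0.85
tube_1 ['top', 'side'] conf 0.59 xy [ 0.345  -0.5469] axis 91.8 iou 0.86
tube_1 ['top'] conf 0.59 xy [ 0.3447 -0.5457] axis 92.2 iou 0.93
tube_1 ['side'] conf 0.59 xy [ 0.3471 -0.5525] axis 90.5 iou 0.85
tube_1 ['top'] conf 0.39 xy [0.5676 0.0081] axis 159.8 iou 0.26
rod ['top'] conf 0.66 xy [ 0.5902 -0.3079] axis 82.4 iou 0.89
29.1
```

```bash
python3 -c "
from h import *
plan(.574,.3155,.10,84.7)"
```

```text
tcp [0.437  0.1378 0.2425] shift [16.82, 14.86, 14.24] turn [-0.0, 0.0, 9.1] t 29.1
```

```bash
python3 -m handwheel '[[[4,3.7,0],[0,0,2]],[[8,7.4,0],[0,0,4]],[[12.5,11,1],[0,0,6]],[[16.8,14.9,4],[0,0,9.1]],[[16.8,14.9,8],[0,0,9.1]],[[16.8,14.9,12],[0,0,9.1]],[[16.8,14.9,14.2],[0,0,9.1]],[[16.8,14.9,14.2],[0,0,9.1]]]' 60 25
python3 -c "
from h import *
plan(.574,.3155,.030,84.7)
p=ctrl.snapshot('side');crop(p,(265,350),60,6,'sA.png')
"
```

```text
time_s: 30.1
tcp_pos: [0.5733, 0.3149, 0.0983]
tcp_rot: [-0.001, 0.739, 0.674, -0.002]
wrist_force: [0.1, 0.4, 0.2]
grip_width: 0.0702
tcp [0.5733 0.3149 0.0983] shift [0.08, 0.09, 6.83] turn [-0.2, 0.1, 0.0] t 30.1
```

View pics/sA.png

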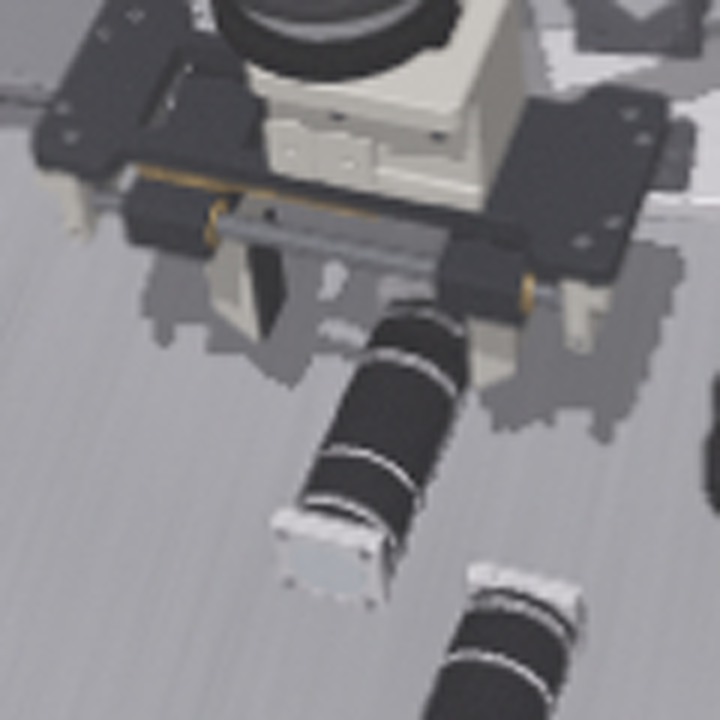

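```bash
python3 -m handwheel '[[[0.1,0.1,2],[-0.2,0,0]],[[0.1,0.1,4],[-0.2,0,0]],[[0.1,0.1,5.5],[-0.2,0,0]],[[0.1,0.1,6.4],[-0.2,0,0]],[[0.1,0.1,6.8],[-0.2,0,0]],[[0.1,0.1,6.8],[-0.2,0,0]],[[0.1,0.1,6.8],[-0.2,0,0]],[[0.1,0.1,6.8],[-0.2,0,0]]]'
python3 -m handwheel '[[[0,0,0],[0,0,0]],[[0,0,0],[0,0,0]],[[0,0,0],[0,0,0]],[[0,0,0],[0,0,0]],[[0,0,0],[0,0,0]],[[0,0,0],[0,0,0]],[[0,0,0],[0,0,0]],[[0,0,0],[0,0,0]]]' 255 30
```

```text
time_s: 31.15
tcp_pos: [0.5758, 0.3163, 0.033]
tcp_rot: [0.001, 0.739, 0.674, 0.002]
wrist_force: [0.2, 0.7, 0.6]
grip_width: 0.0701
time_s: 32.15
tcp_pos: [0.5753, 0.3162, 0.0324]
tcp_rot: [0.001, 0.739, 0.674, 0.001]
wrist_force: [-1.4, 0.8, 1.2]
grip_width: 0.0373
```

```bash
python3 -m handwheel '[[[0,0,-1],[0,0,0]],[[0,0,-3],[0,0,0]],[[0,0,-5],[0,0,0]],[[0,0,-7],[0,0,0]],[[0,0,-9],[0,0,0]],[[0,0,-10],[0,0,0]],[[0,0,-10],[0,0,0]],[[0,0,-10],[0,0,0]]]'
python3 -c "
from h import *
s=ctrl.get_state()
plan(.6264,.0077,.14,92.5)
p=ctrl.snapshot('side');crop(p,(265,330),70,6,'sA2.png')
"
```

```text
time_s: 33.15
tcp_pos: [0.5747, 0.3161, 0.1316]
tcp_rot: [0.001, 0.739, 0.674, 0.0]
wrist_force: [0.8, -1.1, -2.6]
grip_width: 0.0375
tcp [0.5747 0.3161 0.1316] shift [-30.23, 7.98, -0.8] turn [0.1, 0.1, -7.8] t 33.15
```

View pics/sA2.png

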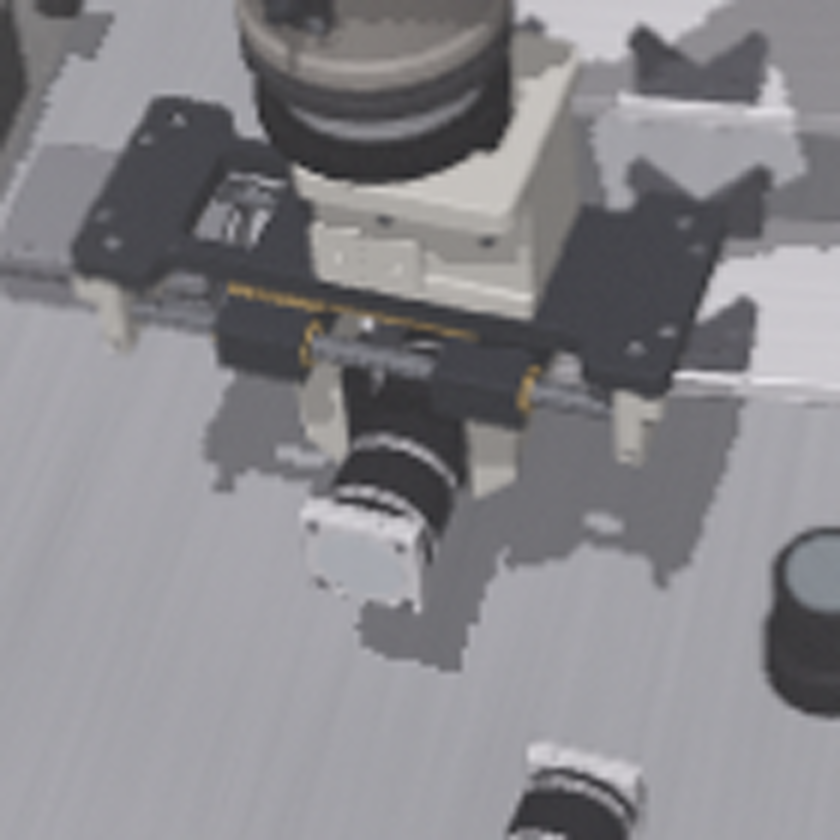

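```bash
python3 -c "
from h import *
p=ctrl.snapshot('side')
a=np.radians(84.7)
for o in (-.005,0,.005):
  d=.056+o; print(px(p,[.5747+d*np.cos(a),.3161+d*np.sin(a),.1182]))
"
```

```text
[[256.19864869 352.90810629]]
[[255.29566977 354.96917906]]
[[254.38704858 357.04344226]]
```

```bash
python3 -m handwheel '[[[-4,1,-0.8],[0,0,-1]],[[-8.5,2.2,-0.8],[0,0,-2]],[[-13,3.4,-0.8],[0,0,-3]],[[-17.5,4.6,-0.8],[0,0,-4]],[[-22,5.8,-0.8],[0,0,-5.5]],[[-26,6.9,-0.8],[0,0,-7]],[[-29,7.7,-0.8],[0,0,-7.8]],[[-30,8,-0.8],[0,0,-7.8]]]'
python3 -c "
from h import *
s=ctrl.get_state()
print(s['grip_width'])
plan(.6264,.0097,.075,92.6)
"
```

```text
time_s: 34.25
tcp_pos: [0.6272, 0.0084, 0.1401]
tcp_rot: [0.001, 0.692, 0.722, 0.001]
wrist_force: [-0.1, 0.7, -2.6]
grip_width: 0.0372
0.037163781339498214
tcp [0.6272 0.0084 0.1401] shift [0.14, -0.09, 6.51] turn [0.1, 0.0, -0.2] t 34.25
```

```bash
python3 -m handwheel '[[[0.1,-0.1,1.5],[0,0,-0.2]],[[0.1,-0.1,3],[0,0,-0.2]],[[0.1,-0.1,4.5],[0,0,-0.2]],[[0.1,-0.1,5.5],[0,0,-0.2]],[[0.1,-0.1,6],[0,0,-0.2]],[[0.1,-0.1,6.2],[0,0,-0.2]],[[0.1,-0.1,6.2],[0,0,-0.2]],[[0.1,-0.1,6.2],[0,0,-0.2]]]'
python3 -c "
from h import *
plan(.6264,.0097,.063,92.6)
p=ctrl.snapshot('side');crop(p,(300,240),65,6,'sA3.png')
"
```

```text
time_s: 35.25
tcp_pos: [0.6267, 0.011, 0.0793]
tcp_rot: [0.002, 0.69, 0.724, 0.001]
wrist_force: [0.4, -0.1, -2.1]
grip_width: 0.0371
tcp [0.6267 0.011  0.0793] shift [-0.13, -0.04, 1.63] turn [0.3, 0.0, 0.1] t 35.25
```

View pics/sA3.png

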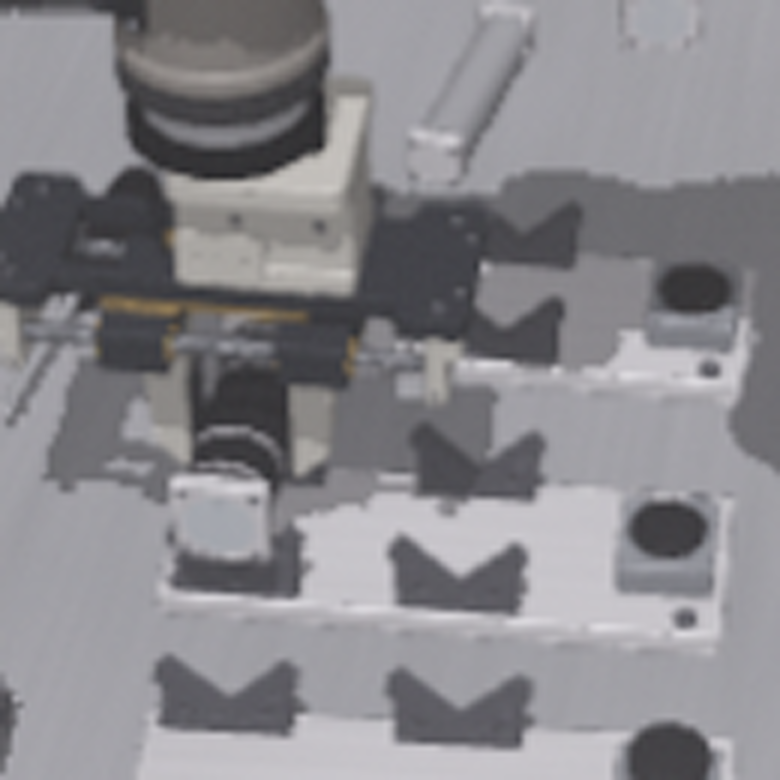

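```bash
python3 -m handwheel '[[[-0.1,0,0.3],[0.2,0,0]],[[-0.1,0,0.6],[0.2,0,0]],[[-0.1,0,0.9],[0.2,0,0]],[[-0.1,0,1.1],[0.2,0,0]],[[-0.1,0,1.2],[0.2,0,0]],[[-0.1,0,1.2],[0.2,0,0]],[[-0.1,0,1.2],[0.2,0,0]],[[-0.1,0,1.2],[0.2,0,0]]]'
python3 -c "
from h import *
plan(.6264,.0097,.0624,92.6)"
```

```text
time_s: 36.3
tcp_pos: [0.6265, 0.0101, 0.0669]
tcp_rot: [0.0, 0.69, 0.724, -0.0]
wrist_force: [-0.2, 0.2, -2.0]
grip_width: 0.0374
tcp [0.6265 0.0101 0.0669] shift [-0.04, -0.02, 0.45] turn [0.0, 0.0, 0.1] t 36.3
```

```bash
python3 -m handwheel '[[[0,0,0.1],[0,0,0]],[[0,0,0.2],[0,0,0]],[[0,0,0.3],[0,0,0]],[[0,0,0.38],[0,0,0]],[[0,0,0.38],[0,0,0]],[[0,0,0.38],[0,0,0]],[[0,0,0.38],[0,0,0]],[[0,0,0.38],[0,0,0]]]'
```

```text
time_s: 37.3
tcp_pos: [0.6267, 0.0101, 0.0631]
tcp_rot: [0.0, 0.69, 0.724, 0.0]
wrist_force: [0.4, 0.4, -0.4]
grip_width: 0.0371
```

```bash
python3 -m handwheel '[[[0,0,0.05],[0,0,0]],[[0,0,0.05],[0,0,0]],[[0,0,0.05],[0,0,0]],[[0,0,0.05],[0,0,0]],[[0,0,0.05],[0,0,0]],[[0,0,0.05],[0,0,0]],[[0,0,0.05],[0,0,0]],[[0,0,0.05],[0,0,0]]]'
```

```text
time_s: 38.3
tcp_pos: [0.6268, 0.0101, 0.063]
tcp_rot: [0.001, 0.69, 0.724, 0.0]
wrist_force: [0.4, 0.4, 6.5]
grip_width: 0.0371
```

Seated (upward reaction of about 8 N). Release and lift.

```bash
python3 -m handwheel '[[[0,0,0],[0,0,0]],[[0,0,0],[0,0,0]],[[0,0,0],[0,0,0]],[[0,0,0],[0,0,0]],[[0,0,0],[0,0,0]],[[0,0,0],[0,0,0]],[[0,0,0],[0,0,0]],[[0,0,0],[0,0,0]]]' 100
python3 -m handwheel '[[[0,0,-1],[0,0,0]],[[0,0,-3],[0,0,0]],[[0,0,-6],[0,0,0]],[[0,0,-9],[0,0,0]],[[0,0,-12],[0,0,0]],[[0,0,-12],[0,0,0]],[[5,0,-12],[0,0,0]],[[9,0,-12],[0,0,0]]]'
python3 -c "
from h import *
p=ctrl.snapshot('side');crop(p,(300,240),65,6,'sA4.png')
plan(.5185,.428,.10,83.6)
"
```

```text
time_s: 39.3
tcp_pos: [0.6265, 0.0101, 0.0625]
tcp_rot: [0.0, 0.69, 0.724, -0.0]
wrist_force: [0.5, -0.0, 0.0]
grip_width: 0.0558
time_s: 40.3
tcp_pos: [0.6216, 0.1011, 0.1815]
tcp_rot: [-0.0, 0.69, 0.723, -0.001]
wrist_force: [0.4, 0.3, -0.4]
grip_width: 0.0559
tcp [0.6209 0.1061 0.1815] shift [32.64, -8.59, 8.24] turn [-0.1, -0.1, 9.3] t 40.35
```

View pics/sA4.png

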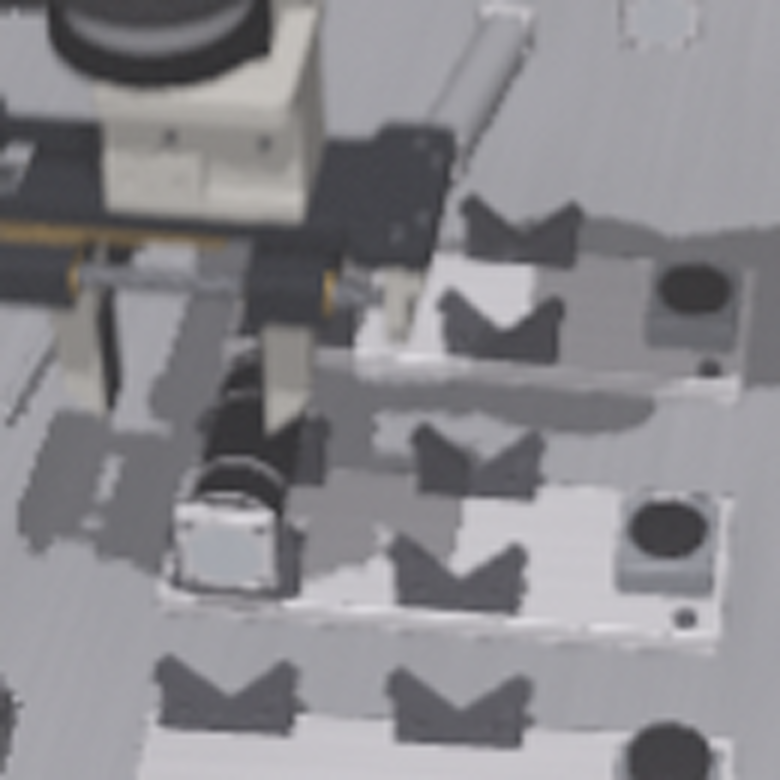

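```bash
python3 -m handwheel '[[[5,-1.3,0],[0,0,2]],[[10,-2.7,0],[0,0,4]],[[15,-4,0],[0,0,6]],[[20,-5.3,1],[0,0,8]],[[25,-6.6,3],[0,0,9.1]],[[30,-8,5],[0,0,9.1]],[[33.2,-8.8,7],[0,0,9.1]],[[33.2,-8.8,7],[0,0,9.1]]]' 60 30
python3 boxfit.py 5 tube_1
python3 -c "
from h import *
plan(.5185,.428,.030,83.6)
import cv2
"
```

```text
time_s: 41.35
tcp_pos: [0.5159, 0.4287, 0.1091]
tcp_rot: [-0.0, 0.744, 0.668, -0.003]
wrist_force: [0.1, 0.0, -0.4]
grip_width: 0.0706
tube_1 ['top', 'side'] conf 0.93 xy [ 0.5213 -0.4299] axis 101.1 iou 0.68
tube_1 ['top'] conf 0.93 xy [ 0.5196 -0.4313] axis 102.5 iou 0.81
tube_1 ['side'] conf 0.93 xy [ 0.5236 -0.4296] axis 97.8 iou 0.58
tube_1 ['top'] conf 0.84 xy [0.6323 0.012 ] axis 91.2 iou 0.78
tube_1 ['top'] conf 0.79 xy [ 0.3448 -0.5465] axis 92.2 iou 0.91
tube_1 ['top', 'side'] conf 0.73 xy [0.5174 0.4288] axis 82.6 iou 0.7
tube_1 ['top'] conf 0.73 xy [0.5108 0.3879] axis 81.0 iou 0.67
tube_1 ['side'] conf 0.73 xy [0.5208 0.4295] axis 87.8 iou 0.77
tube_1 ['side'] conf 0.43 xy [ 0.536  -0.1346] axis 3.4 iou 0.63
41.55
tcp [0.5194 0.4264 0.1128] shift [0.15, -0.11, 8.28] turn [0.0, 0.0, -0.0] t 41.55
```

View pics/side5.png

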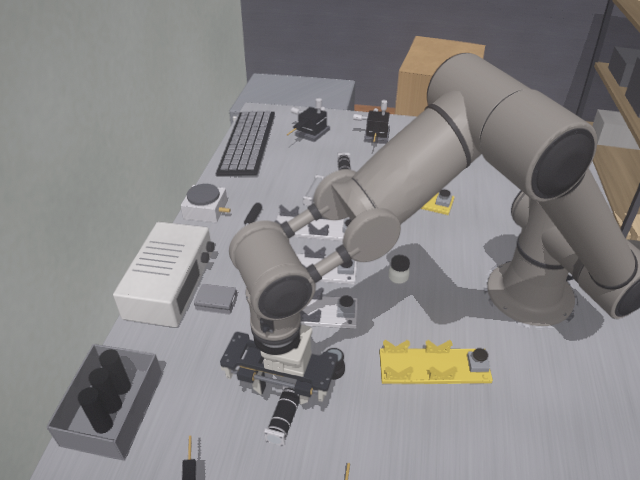

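View pics/top5.png

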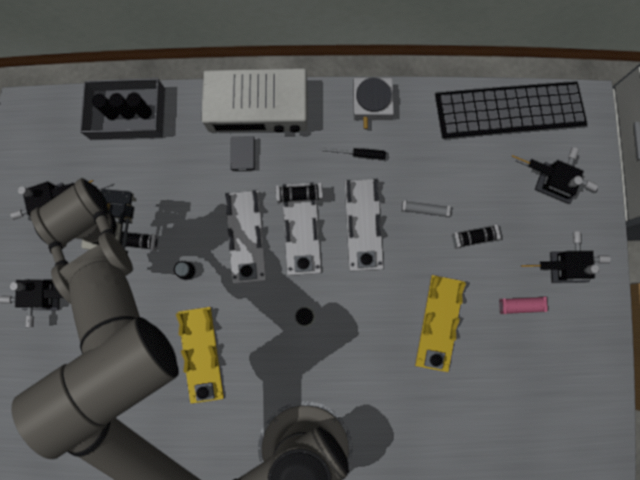

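```bash
python3 -m handwheel '[[[0.1,-0.1,2],[0,0,0]],[[0.1,-0.1,4],[0,0,0]],[[0.1,-0.1,6],[0,0,0]],[[0.1,-0.1,7.4],[0,0,0]],[[0.1,-0.1,8.1],[0,0,0]],[[0.1,-0.1,8.1],[0,0,0]],[[0.1,-0.1,8.1],[0,0,0]],[[0.1,-0.1,8.1],[0,0,0]]]'
python3 -c "
from h import *
plan(.5185,.428,.030,83.6)
p=ctrl.snapshot('side');crop(p,(280,390),65,6,'sB.png')"
```

```text
time_s: 42.55
tcp_pos: [0.5179, 0.4288, 0.032]
tcp_rot: [0.0, 0.745, 0.667, 0.0]
wrist_force: [0.4, 0.3, 0.2]
grip_width: 0.0706
tcp [0.5179 0.4288 0.032 ] shift [-0.07, 0.07, 0.2] turn [0.1, -0.0, 0.0] t 42.55
```

View pics/sB.png

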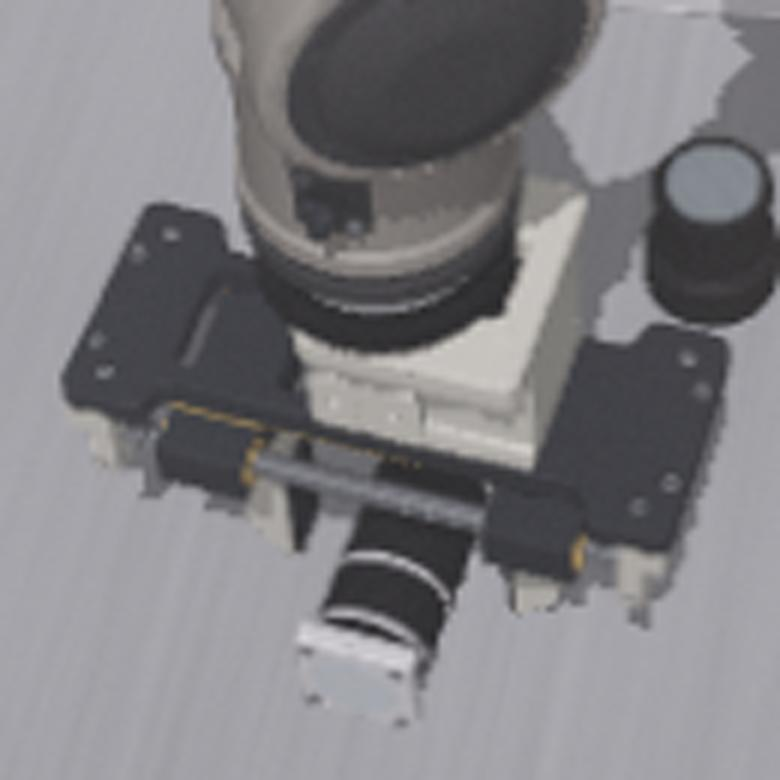

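```bash
python3 -m handwheel '[[[0,0,0],[0,0,0]],[[0,0,0],[0,0,0]],[[0,0,0],[0,0,0]],[[0,0,0],[0,0,0]],[[0,0,0],[0,0,0]],[[0,0,0],[0,0,0]],[[0,0,0],[0,0,0]],[[0,0,0],[0,0,0]]]' 255 35
python3 -m handwheel '[[[0,0,-1],[0,0,0]],[[0,0,-3],[0,0,0]],[[0,0,-5],[0,0,0]],[[0,0,-7],[0,0,0]],[[0,0,-9],[0,0,0]],[[0,0,-11],[0,0,0]],[[0,0,-11],[0,0,0]],[[0,0,-11],[0,0,0]]]'
python3 -c "
from h import *
plan(.5365,.004,.143,92.6)
p=ctrl.snapshot('side');crop(p,(280,380),65,6,'sB.png')
s=ctrl.get_state(); a=np.radians(83.7)
for o in (-.005,0,.005):
  d=.056+o; print(px(p,s['tcp_pos']+[d*np.cos(a),d*np.sin(a),-.013])) 
"
```

```text
time_s: 43.6
tcp_pos: [0.5176, 0.4285, 0.0312]
tcp_rot: [0.0, 0.745, 0.667, -0.0]
wrist_force: [0.5, -0.4, 0.9]
grip_width: 0.0371
time_s: 44.6
tcp_pos: [0.5173, 0.4284, 0.1411]
tcp_rot: [0.0, 0.745, 0.667, -0.0]
wrist_force: [-1.0, 0.3, -3.0]
grip_width: 0.0374
tcp [0.5173 0.4284 0.1411] shift [-41.97, 6.62, -0.16] turn [-0.0, 0.0, -9.0] t 44.6
[[271.61185403 405.50752344]]
[[270.63574795 407.93157349]]
[[269.65319503 410.37152911]]
```

View pics/sB.png

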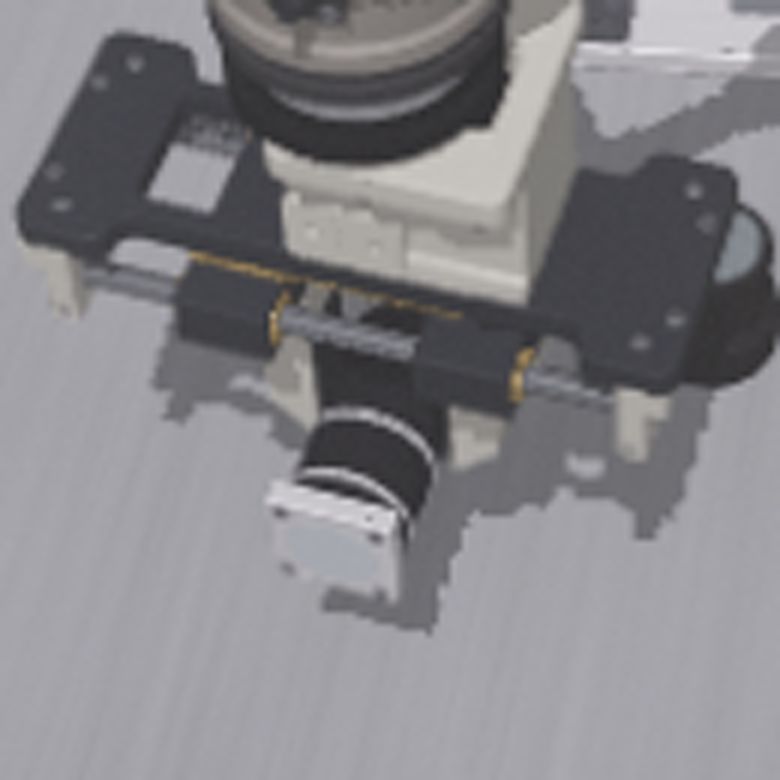

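```bash
python3 -m handwheel '[[[-4,0.6,-0.2],[0,0,-1]],[[-9.5,1.5,-0.2],[0,0,-2]],[[-15,2.4,-0.2],[0,0,-3.5]],[[-20.5,3.2,-0.2],[0,0,-5]],[[-26,4.1,-0.2],[0,0,-6.5]],[[-31.5,5,-0.2],[0,0,-8]],[[-37,5.8,-0.2],[0,0,-9]],[[-41.8,6.6,-0.2],[0,0,-9]]]'
python3 -m handwheel '[[[0,0,1.5],[0,0,0]],[[0,0,3],[0,0,0]],[[0,0,4.2],[0,0,0]],[[0,0,5],[0,0,0]],[[0,0,5.6],[0,0,0]],[[0,0,5.9],[0,0,0]],[[0,0,5.9],[0,0,0]],[[0,0,5.9],[0,0,0]]]'
python3 -c "
from h import *
plan(.5365,.005,.0624,92.6)
p=ctrl.snapshot('side');crop(p,(310,240),65,6,'sB3.png')
"
```

```text
time_s: 45.65
tcp_pos: [0.5362, 0.0039, 0.1428]
tcp_rot: [-0.0, 0.691, 0.723, -0.001]
wrist_force: [0.1, 0.1, -2.5]
grip_width: 0.0372
time_s: 46.65
tcp_pos: [0.537, 0.0058, 0.0848]
tcp_rot: [0.0, 0.691, 0.723, -0.0]
wrist_force: [-1.0, -0.1, -2.0]
grip_width: 0.0372
tcp [0.537  0.0058 0.0848] shift [-0.07, -0.06, 2.24] turn [0.0, 0.0, 0.0] t 46.65
```

View pics/sB3.png

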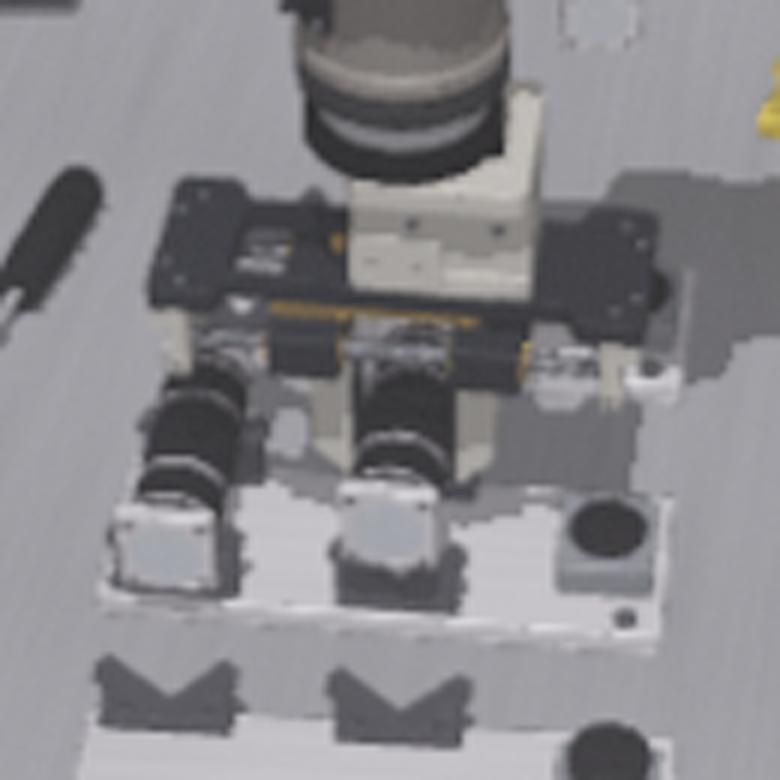

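```bash
python3 -m handwheel '[[[-0.1,-0.1,0.3],[0,0,0]],[[-0.1,-0.1,0.6],[0,0,0]],[[-0.1,-0.1,0.9],[0,0,0]],[[-0.1,-0.1,1.2],[0,0,0]],[[-0.1,-0.1,1.2],[0,0,0]],[[-0.1,-0.1,1.2],[0,0,0]],[[-0.1,-0.1,1.2],[0,0,0]],[[-0.1,-0.1,1.2],[0,0,0]]]'
python3 -c "
from h import *
plan(.5365,.005,.0624,92.6)
p=ctrl.snapshot('side');crop(p,(290,240),45,9,'sB3.png')
"
```

```text
time_s: 47.7
tcp_pos: [0.5359, 0.0048, 0.0726]
tcp_rot: [0.0, 0.691, 0.723, -0.0]
wrist_force: [0.3, -0.3, -1.9]
grip_width: 0.0373
tcp [0.5359 0.0048 0.0726] shift [0.02, 0.06, 1.02] turn [0.0, 0.0, 0.0] t 47.7
```

View pics/sB3.png

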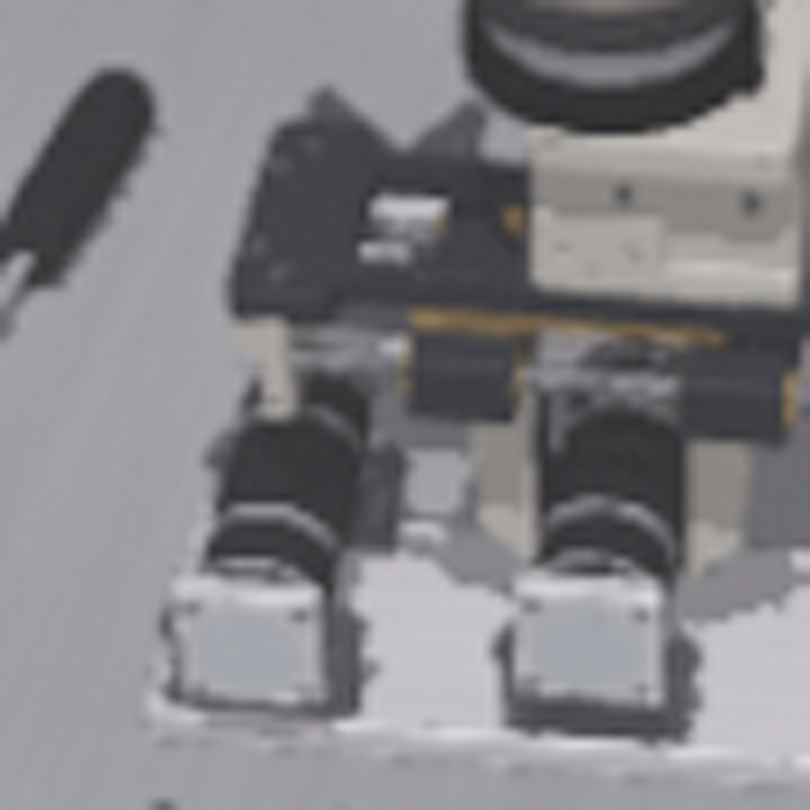

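```bash
python3 -c "
from h import *
p=ctrl.snapshot('side')
for y in(.005,.02,.03,.042):
  o=p['pose'][:3,3]; a=w(p,(276.1,240.8),0); d=a-o; t=(y-o[1])/d[1]; print(y,o+d*t)
"
```

```text
0.005 [0.62731119 0.005      0.08128582]
0.02 [0.62306306 0.02       0.09466516]
0.03 [0.62023098 0.03       0.10358472]
0.042 [0.61683248 0.042      0.11428819]
```

```bash
python3 -m handwheel '[[[0,0.05,0.3],[0,0,0]],[[0,0.05,0.6],[0,0,0]],[[0,0.05,0.8],[0,0,0]],[[0,0.05,0.95],[0,0,0]],[[0,0.05,1.0],[0,0,0]],[[0,0.05,1.0],[0,0,0]],[[0,0.05,1.0],[0,0,0]],[[0,0.05,1.0],[0,0,0]]]'
```

```text
time_s: 48.8
tcp_pos: [0.5364, 0.0048, 0.0625]
tcp_rot: [0.0, 0.691, 0.723, -0.0]
wrist_force: [-0.1, 0.4, -1.7]
grip_width: 0.0372
```

```bash
python3 -m handwheel '[[[0,0,0.05],[0,0,0]],[[0,0,0.08],[0,0,0]],[[0,0,0.08],[0,0,0]],[[0,0,0.08],[0,0,0]],[[0,0,0.08],[0,0,0]],[[0,0,0.08],[0,0,0]],[[0,0,0.08],[0,0,0]],[[0,0,0.08],[0,0,0]]]'
```

```text
time_s: 49.8
tcp_pos: [0.5366, 0.0048, 0.0618]
tcp_rot: [0.0, 0.691, 0.723, -0.0]
wrist_force: [1.9, 1.7, 1.1]
grip_width: 0.0368
```

Contact. Release, lift, and go towards the right side.

```bash
python3 -m handwheel '[[[0,0,0],[0,0,0]],[[0,0,0],[0,0,0]],[[0,0,0],[0,0,0]],[[0,0,0],[0,0,0]],[[0,0,0],[0,0,0]],[[0,0,0],[0,0,0]],[[0,0,0],[0,0,0]],[[0,0,0],[0,0,0]]]' 100
python3 -m handwheel '[[[0,0,-1],[0,0,0]],[[0,0,-3],[0,0,0]],[[0,0,-6],[0,0,0]],[[0,0,-9],[0,0,0]],[[0,0,-12],[0,0,0]],[[-2,0,-13],[0,0,0]],[[-7,0,-13],[0,0,0]],[[-13,0,-13],[0,0,0]]]'
python3 -m handwheel '[[[-3,0,0],[0,0,0]],[[-7,0,0],[0,0,0]],[[-11,0,0],[0,0,0]],[[-14,0,0],[0,0,0]],[[-14,0,0],[0,0,0]],[[-14,0,0],[0,0,0]],[[-14,0,0],[0,0,0]],[[-14,0,0],[0,0,0]]]' 60 35
python3 boxfit.py 6
```

```text
time_s: 50.8
tcp_pos: [0.5364, 0.0048, 0.0617]
tcp_rot: [0.0, 0.691, 0.723, -0.0]
wrist_force: [-1.1, 0.2, 0.3]
grip_width: 0.056
time_s: 51.8
tcp_pos: [0.542, -0.1267, 0.1917]
tcp_rot: [0.0, 0.69, 0.724, -0.0]
wrist_force: [0.4, 0.3, 0.3]
grip_width: 0.0558
time_s: 52.8
tcp_pos: [0.5489, -0.2641, 0.192]
tcp_rot: [0.0, 0.69, 0.724, -0.0]
wrist_force: [-0.9, -0.2, 0.4]
grip_width: 0.0702
tube_1 ['top', 'side'] conf 0.88 xy [ 0.3458 -0.5476] axis 91.8 iou 0.89
tube_1 ['top'] conf 0.88 xy [ 0.3447 -0.5474] axis 91.5 iou 0.89
tube_1 ['side'] conf 0.88 xy [ 0.3466 -0.5488] axis 92.6 iou 0.91
tube_1 ['top', 'side'] conf 0.85 xy [0.6333 0.0119] axis 96.5 iou 0.66
tube_1 ['top'] conf 0.85 xy [0.6313 0.0126] axis 92.1 iou 0.75
tube_1 ['side'] conf 0.85 xy [ 0.638  -0.0247] axis 94.9 iou 0.86
tube_1 ['top', 'side'] conf 0.72 xy [0.5426 0.0076] axis 94.5 iou 0.74
tube_1 ['top'] conf 0.72 xy [0.5431 0.008 ] axis 95.4 iou 0.88
tube_1 ['side'] conf 0.72 xy [ 0.5462 -0.0306] axis 93.1 iou 0.94
tube_1 ['top', 'side'] conf 0.61 xy [ 0.5221 -0.4312] axis 100.5 iou 0.82
tube_1 ['top'] conf 0.61 xy [ 0.5185 -0.4323] axis 102.9 iou 0.81
tube_1 ['side'] conf 0.61 xy [ 0.5234 -0.4378] axis 100.1 iou 0.86
rod ['side'] conf 0.58 xy [ 0.595  -0.3138] axis 82.9 iou 0.85
53.1
```

View pics/side6.png

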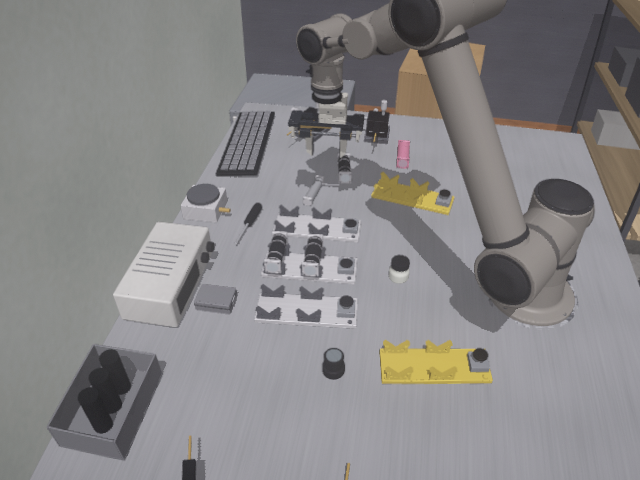

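View pics/top6.png

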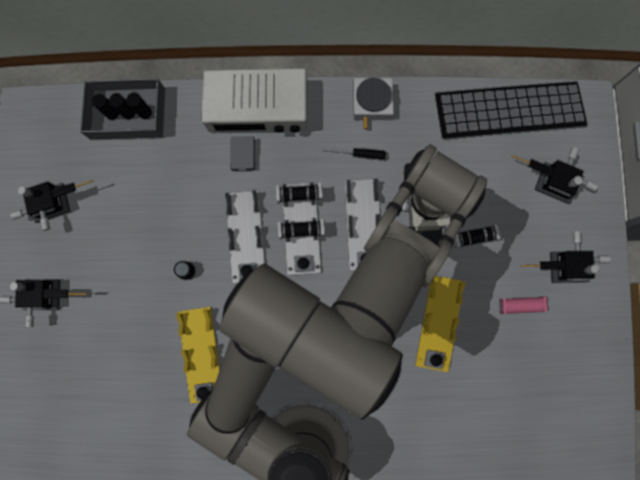

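```bash
python3 -c "
from h import *
plan(.5205,-.432,.10,101)"
```

```text
tcp [ 0.5488 -0.2647  0.1919] shift [-16.58, -3.6, 9.2] turn [-0.0, 0.0, -8.4] t 53.1
```

```bash
python3 -m handwheel '[[[-4,-0.9,0],[0,0,-2]],[[-8,-1.8,0],[0,0,-4]],[[-12,-2.7,0.5],[0,0,-6]],[[-15,-3.4,2],[0,0,-8.4]],[[-16.6,-3.6,4],[0,0,-8.4]],[[-16.6,-3.6,6],[0,0,-8.4]],[[-16.6,-3.6,8],[0,0,-8.4]],[[-16.6,-3.6,8],[0,0,-8.4]]]'
python3 -c "
from h import *
plan(.5205,-.432,.030,101)
p=ctrl.snapshot('top');crop(p,(470,235),50,6,'tC.png')
p=ctrl.snapshot('side');crop(p,(345,160),40,8,'sC.png')"
```

```text
time_s: 54.1
tcp_pos: [0.5198, -0.4308, 0.1094]
tcp_rot: [-0.002, 0.636, 0.772, 0.0]
wrist_force: [-0.6, -0.6, 0.4]
grip_width: 0.0702
tcp [ 0.5198 -0.4308  0.1094] shift [-0.16, 0.07, 7.94] turn [-0.1, -0.2, 0.0] t 54.1
```

View pics/sC.png

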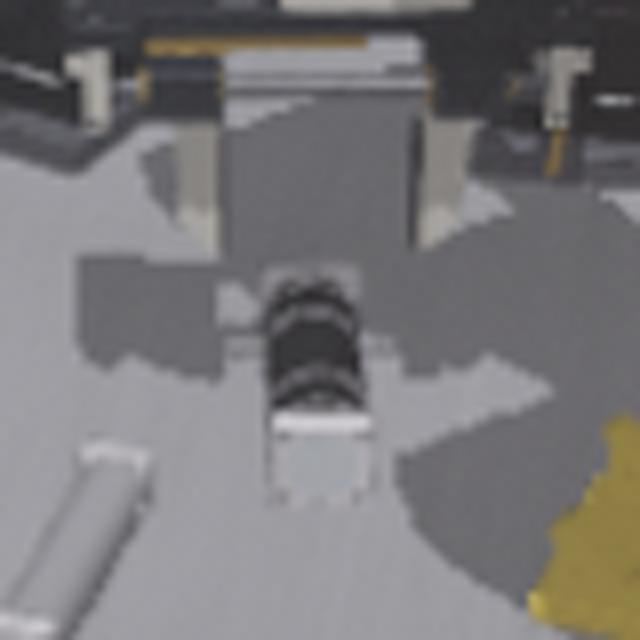

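```bash
python3 -m handwheel '[[[-0.1,0.1,2],[0,0,0]],[[-0.1,0.1,4],[0,0,0]],[[-0.1,0.1,6],[0,0,0]],[[-0.1,0.1,7.2],[0,0,0]],[[-0.1,0.1,7.8],[0,0,0]],[[-0.1,0.1,7.8],[0,0,0]],[[-0.1,0.1,7.8],[0,0,0]],[[-0.1,0.1,7.8],[0,0,0]]]'
python3 -m handwheel '[[[0,0,0],[0,0,0]],[[0,0,0],[0,0,0]],[[0,0,0],[0,0,0]],[[0,0,0],[0,0,0]],[[0,0,0],[0,0,0]],[[0,0,0],[0,0,0]],[[0,0,0],[0,0,0]],[[0,0,0],[0,0,0]]]' 255 35
python3 -m handwheel '[[[0,0,-1],[0,0,0]],[[0,0,-3],[0,0,0]],[[0,0,-5],[0,0,0]],[[0,0,-7],[0,0,0]],[[0,0,-9],[0,0,0]],[[0,0,-11],[0,0,0]],[[0,0,-11],[0,0,0]],[[0,0,-11],[0,0,0]]]'
python3 -c "
from h import *
plan(.635,-.1485,.142,92.0)
plan(.545,-.1515,.142,92.0)
p=ctrl.snapshot('side');crop(p,(345,160),40,8,'sC.png')
p=ctrl.snapshot('top');crop(p,(475,230),50,6,'tC.png')"
```

```text
time_s: 55.2
tcp_pos: [0.5219, -0.4335, 0.0347]
tcp_rot: [0.001, 0.636, 0.772, -0.0]
wrist_force: [0.2, -0.8, -0.1]
grip_width: 0.0701
time_s: 56.2
tcp_pos: [0.5214, -0.4333, 0.0339]
tcp_rot: [0.0, 0.636, 0.772, -0.0]
wrist_force: [-2.0, -1.2, 1.6]
grip_width: 0.0372
time_s: 57.2
tcp_pos: [0.5215, -0.4329, 0.1438]
tcp_rot: [0.0, 0.636, 0.772, -0.0]
wrist_force: [-0.5, -0.4, -2.3]
grip_width: 0.0371
tcp [ 0.5215 -0.4329  0.1438] shift [25.74, 16.59, 0.17] turn [-0.0, 0.0, 9.0] t 57.2
tcp [ 0.5215 -0.4329  0.1438] shift [27.16, 7.7, 0.17] turn [-0.0, 0.0, 9.0] t 57.2
```

View pics/sC.png

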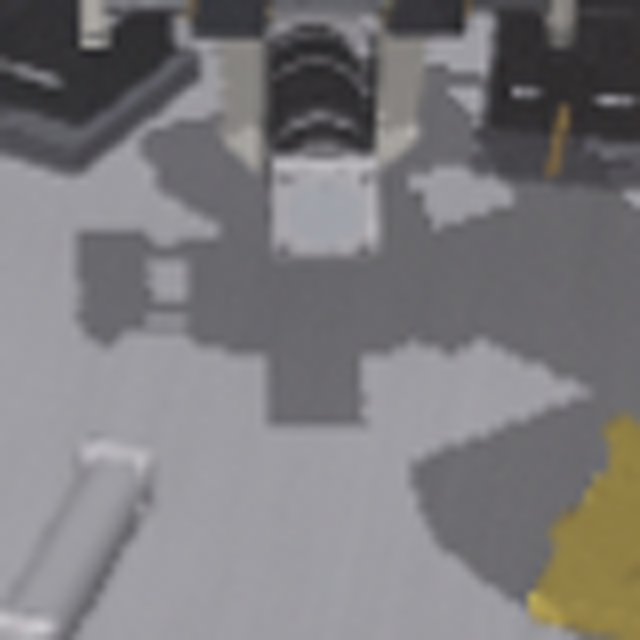

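View pics/tC.png

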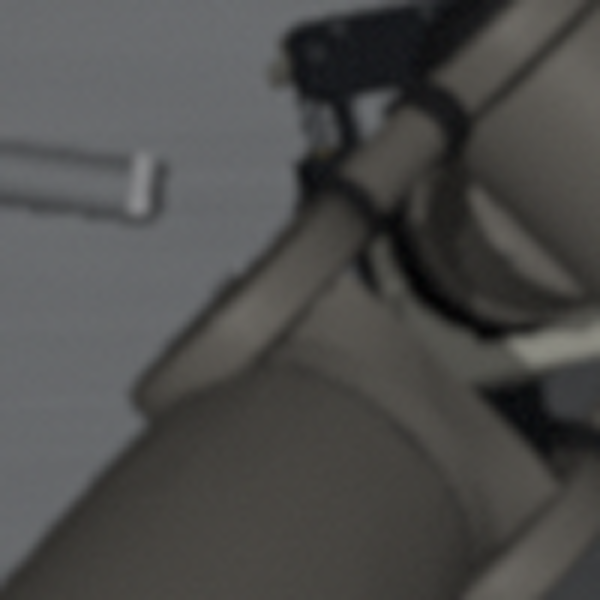

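```bash
python3 -c "
from h import *
p=ctrl.snapshot('side'); s=ctrl.get_state(); a=np.radians(101)
for o in (-.005,0,.005):
  d=.056+o; print(px(p,s['tcp_pos']+[d*np.cos(a),d*np.sin(a),-.015])) 
"
python3 -m handwheel '[[[4,1.1,0],[0,0,1]],[[8,2.3,0],[0,0,2]],[[12,3.4,0],[0,0,4]],[[16,4.5,0],[0,0,6]],[[20,5.7,0],[0,0,8]],[[24,6.8,0],[0,0,9]],[[27.2,7.7,0.5],[0,0,9]],[[27.2,7.7,1.5],[0,0,9]]]'
python3 -m handwheel '[[[0,0,1.5],[0,0,0]],[[0,0,3],[0,0,0]],[[0,0,4],[0,0,0]],[[0,0,4.5],[0,0,0]],[[0,0,4.6],[0,0,0]],[[0,0,4.6],[0,0,0]],[[0,0,4.6],[0,0,0]],[[0,0,4.6],[0,0,0]]]'
python3 -c "
from h import *
plan(.5451,-.1515,.0645,92.0)
p=ctrl.snapshot('side');crop(p,(320,210),50,8,'sC3.png')
"
```

```text
[[345.71643012 145.96678183]]
[[345.81791386 146.87035626]]
[[345.91989535 147.77851605]]
time_s: 58.35
tcp_pos: [0.5452, -0.1492, 0.1285]
tcp_rot: [-0.0, 0.693, 0.721, -0.0]
wrist_force: [-0.0, -0.2, -2.3]
grip_width: 0.0372
time_s: 59.35
tcp_pos: [0.5453, -0.1515, 0.0831]
tcp_rot: [0.001, 0.694, 0.72, -0.0]
wrist_force: [-0.5, 0.4, -2.4]
grip_width: 0.037
tcp [ 0.5453 -0.1515  0.0831] shift [0.0, -0.02, 1.86] turn [0.0, 0.0, 0.0] t 59.35
```

View pics/sC3.png

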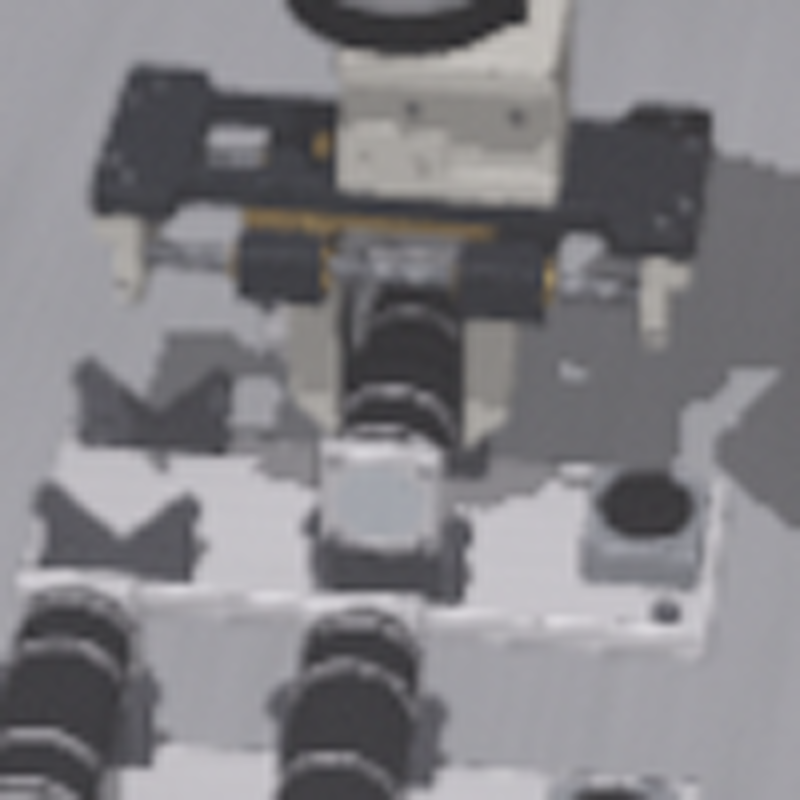

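```bash
python3 -m handwheel '[[[0,0,0.4],[0,0,0]],[[0,0,0.8],[0,0,0]],[[0,0,1.2],[0,0,0]],[[0,0,1.5],[0,0,0]],[[0,0,1.7],[0,0,0]],[[0,0,1.75],[0,0,0]],[[0,0,1.75],[0,0,0]],[[0,0,1.75],[0,0,0]]]'
```

```text
time_s: 60.4
tcp_pos: [0.5451, -0.1515, 0.0654]
tcp_rot: [0.0, 0.695, 0.719, -0.0]
wrist_force: [-0.3, -1.1, -1.9]
grip_width: 0.0371
```

```bash
python3 -m handwheel '[[[0,0,0.05],[0,0,0]],[[0,0,0.1],[0,0,0]],[[0,0,0.1],[0,0,0]],[[0,0,0.1],[0,0,0]],[[0,0,0.1],[0,0,0]],[[0,0,0.1],[0,0,0]],[[0,0,0.1],[0,0,0]],[[0,0,0.1],[0,0,0]]]'
```

```text
time_s: 61.4
tcp_pos: [0.5454, -0.1516, 0.0644]
tcp_rot: [0.0, 0.694, 0.72, -0.0]
wrist_force: [2.3, 0.5, 1.9]
grip_width: 0.0369
```

```bash
python3 -m handwheel '[[[0,0,0],[0,0,0]],[[0,0,0],[0,0,0]],[[0,0,0],[0,0,0]],[[0,0,0],[0,0,0]],[[0,0,0],[0,0,0]],[[0,0,0],[0,0,0]],[[0,0,0],[0,0,0]],[[0,0,0],[0,0,0]]]' 100
python3 -m handwheel '[[[0,0,-1],[0,0,0]],[[0,0,-3],[0,0,0]],[[0,0,-6],[0,0,0]],[[0,0,-9],[0,0,0]],[[0,-2,-12],[0,0,0]],[[0,-7,-12],[0,0,0]],[[0,-12,-12],[0,0,0]],[[0,-12,-12],[0,0,0]]]'
python3 boxfit.py 7
```

```text
time_s: 62.4
tcp_pos: [0.5451, -0.1515, 0.0643]
tcp_rot: [0.0, 0.694, 0.72, -0.0]
wrist_force: [-0.0, 0.3, -0.4]
grip_width: 0.0556
time_s: 63.4
tcp_pos: [0.4223, -0.1551, 0.185]
tcp_rot: [-0.0, 0.695, 0.719, -0.0]
wrist_force: [0.7, -0.3, 0.3]
grip_width: 0.056
tube_1 ['top', 'side'] conf 0.98 xy [0.5431 0.0077] axis 94.2 iou 0.73
tube_1 ['top'] conf 0.98 xy [0.5433 0.008 ] axis 93.5 iou 0.87
tube_1 ['side'] conf 0.98 xy [ 0.5461 -0.0306] axis 93.2 iou 0.94
tube_1 ['top'] conf 0.95 xy [ 0.3444 -0.5461] axis 91.4 iou 0.92
tube_1 ['top', 'side'] conf 0.79 xy [0.6329 0.0143] axis 94.6 iou 0.67
tube_1 ['top'] conf 0.79 xy [0.633  0.0149] axis 94.5 iou 0.8
tube_1 ['side'] conf 0.79 xy [ 0.639  -0.0275] axis 94.5 iou 0.85
tube_1 ['top'] conf 0.75 xy [ 0.5639 -0.1488] axis 109.6 iou 0.4
tube_1 ['top'] conf 0.33 xy [ 0.6193 -0.1459] axis 40.6 iou 0.56
tube_1 ['side'] conf 0.88 xy [ 0.5563 -0.1946] axis 93.3 iou 0.87
rod ['top', 'side'] conf 0.7 xy [ 0.5929 -0.3098] axis 81.3 iou 0.82
rod ['top'] conf 0.7 xy [ 0.5912 -0.3079] axis 81.4 iou 0.89
rod ['side'] conf 0.7 xy [ 0.5959 -0.3129] axis 82.0 iou 0.88
63.7
```

View pics/side7.png

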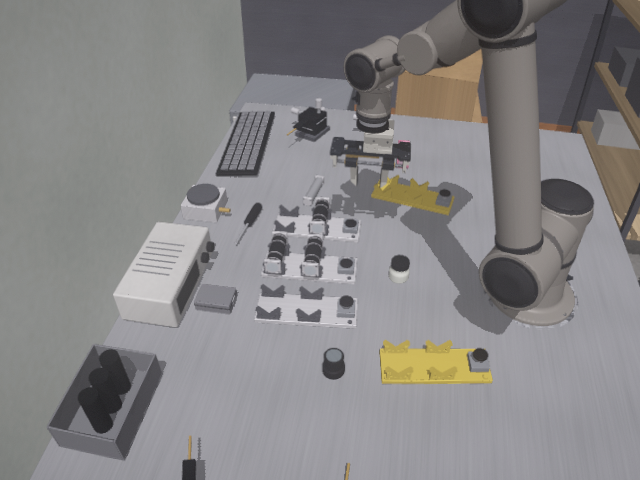

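View pics/top7.png

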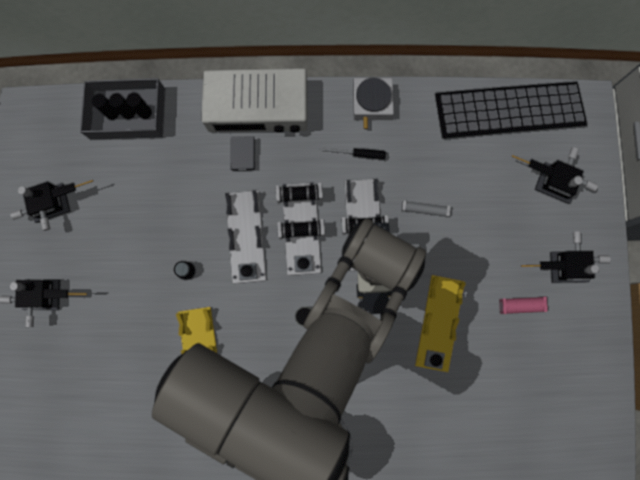

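```bash
python3 -c "
from h import *
plan(.592,-.3085,.10,81.5)"
```

```text
tcp [ 0.4261 -0.1558  0.1844] shift [-15.85, 16.02, 8.46] turn [0.0, 0.0, 10.6] t 63.7
```

```bash
python3 -m handwheel '[[[-4,4,0],[0,0,2.6]],[[-8,8,0],[0,0,5.2]],[[-12,12,0],[0,0,8]],[[-15.9,16,1],[0,0,10.6]],[[-15.9,16,3.5],[0,0,10.6]],[[-15.9,16,6],[0,0,10.6]],[[-15.9,16,8],[0,0,10.6]],[[-15.9,16,8],[0,0,10.6]]]' 90 40
python3 -c "
from h import *
plan(.592,-.3085,.028,81.5)
p=ctrl.snapshot('side');crop(p,(315,180),40,8,'sR.png')
print(px(p,[.592,-.3085,.013]))"
```

```text
time_s: 64.7
tcp_pos: [0.5903, -0.3082, 0.1019]
tcp_rot: [-0.002, 0.758, 0.652, -0.001]
wrist_force: [0.2, 0.8, -0.1]
grip_width: 0.0592
tcp [ 0.5903 -0.3082  0.1019] shift [-0.02, 0.21, 7.39] turn [-0.2, -0.1, -0.0] t 64.7
[[313.84413339 190.55923117]]
```

View pics/sR.png

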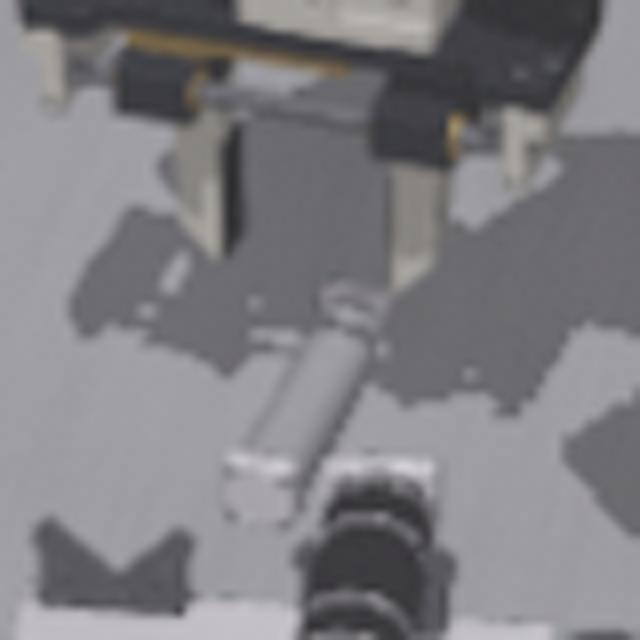

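```bash
python3 -m handwheel '[[[0,0.1,2],[0,0,0]],[[0,0.1,4],[0,0,0]],[[0,0.1,5.8],[0,0,0]],[[0,0.1,6.8],[0,0,0]],[[0,0.1,7.3],[0,0,0]],[[0,0.1,7.3],[0,0,0]],[[0,0.1,7.3],[0,0,0]],[[0,0.1,7.3],[0,0,0]]]'
python3 -c "
from h import *
plan(.592,-.3085,.028,81.5)"
```

```text
time_s: 65.75
tcp_pos: [0.592, -0.3093, 0.032]
tcp_rot: [0.001, 0.758, 0.652, -0.0]
wrist_force: [-0.0, 0.1, 0.7]
grip_width: 0.059
tcp [ 0.592  -0.3093  0.032 ] shift [0.08, -0.01, 0.4] turn [0.1, 0.1, -0.1] t 65.75
```

```bash
python3 -m handwheel '[[[0.1,0,0.1],[0,0,0]],[[0.1,0,0.2],[0,0,0]],[[0.1,0,0.3],[0,0,0]],[[0.1,0,0.3],[0,0,0]],[[0.1,0,0.3],[0,0,0]],[[0.1,0,0.3],[0,0,0]],[[0.1,0,0.3],[0,0,0]],[[0.1,0,0.3],[0,0,0]]]'
python3 -m handwheel '[[[0,0,0],[0,0,0]],[[0,0,0],[0,0,0]],[[0,0,0],[0,0,0]],[[0,0,0],[0,0,0]],[[0,0,0],[0,0,0]],[[0,0,0],[0,0,0]],[[0,0,0],[0,0,0]],[[0,0,0],[0,0,0]]]' 255 45
python3 -m handwheel '[[[0,0,-1],[0,0,0]],[[0,0,-3],[0,0,0]],[[0,0,-6],[0,0,0]],[[0,0,-9],[0,0,0]],[[0,0,-12],[0,0,0]],[[0,0,-13],[0,0,0]],[[0,0,-13],[0,0,0]],[[0,0,-13],[0,0,0]]]'
python3 -c "
from h import *
plan(.608,.1495,.16,93.9)
p=ctrl.snapshot('side');crop(p,(315,165),45,8,'sR.png')
s=ctrl.get_state(); a=np.radians(81.5)
for o in (-.005,0,.005):
  d=.06+o; print(px(p,s['tcp_pos']+[d*np.cos(a),d*np.sin(a),-.0155])) 
"
```

```text
time_s: 66.75
tcp_pos: [0.5919, -0.3082, 0.0284]
tcp_rot: [0.0, 0.758, 0.652, -0.0]
wrist_force: [-0.5, 0.8, -0.8]
grip_width: 0.0598
time_s: 67.75
tcp_pos: [0.592, -0.3082, 0.0284]
tcp_rot: [0.0, 0.758, 0.652, -0.0]
wrist_force: [2.1, 0.3, 0.1]
grip_width: 0.0251
time_s: 68.75
tcp_pos: [0.5912, -0.3077, 0.1569]
tcp_rot: [-0.001, 0.758, 0.652, -0.001]
wrist_force: [-0.7, -0.0, -3.6]
grip_width: 0.0252
tcp [ 0.5912 -0.3077  0.1569] shift [45.46, -5.15, -0.27] turn [-0.1, -0.0, -12.5] t 68.75
[[307.14421803 163.29979504]]
[[306.52847825 164.26009845]]
[[305.90965484 165.22534953]]
```

View pics/sR.png

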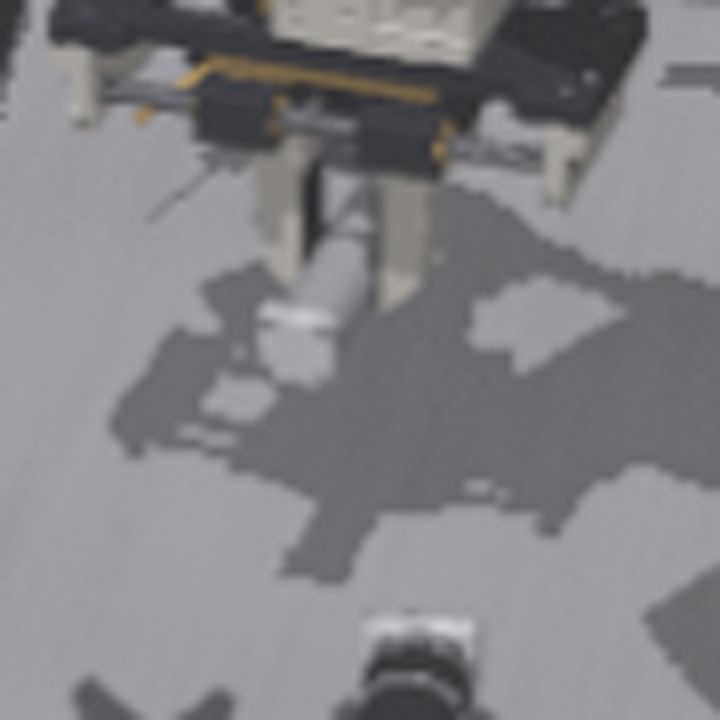

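```bash
python3 -m handwheel '[[[4.5,-0.5,-0.3],[0,0,-1]],[[10,-1.1,-0.3],[0,0,-3]],[[16,-1.8,-0.3],[0,0,-5]],[[22,-2.5,-0.3],[0,0,-7]],[[28,-3.2,-0.3],[0,0,-9]],[[34,-3.8,-0.3],[0,0,-11]],[[40,-4.5,-0.3],[0,0,-12.5]],[[45.3,-5.1,-0.3],[0,0,-12.5]]]'
python3 -m handwheel '[[[0,0,2],[0,0,0]],[[0,0,4],[0,0,0]],[[0,0,5.5],[0,0,0]],[[0,0,6.8],[0,0,0]],[[0,0,7.4],[0,0,0]],[[0,0,7.4],[0,0,0]],[[0,0,7.4],[0,0,0]],[[0,0,7.4],[0,0,0]]]'
python3 -c "
from h import *
plan(.608,.1495,.056,93.8)
p=ctrl.snapshot('side');crop(p,(300,280),60,7,'sR3.png')
p=ctrl.snapshot('top');crop(p,(245,225),50,7,'tR3.png')
"
```

```text
time_s: 69.8
tcp_pos: [0.6083, 0.1497, 0.16]
tcp_rot: [-0.0, 0.682, 0.731, -0.001]
wrist_force: [1.0, 0.1, -3.5]
grip_width: 0.0247
time_s: 70.8
tcp_pos: [0.6093, 0.1474, 0.0878]
tcp_rot: [0.001, 0.682, 0.731, 0.0]
wrist_force: [1.3, 0.1, -3.7]
grip_width: 0.0248
tcp [0.6093 0.1474 0.0878] shift [0.22, -0.12, 3.18] turn [0.1, 0.0, 0.1] t 70.8
```

View pics/sR3.png

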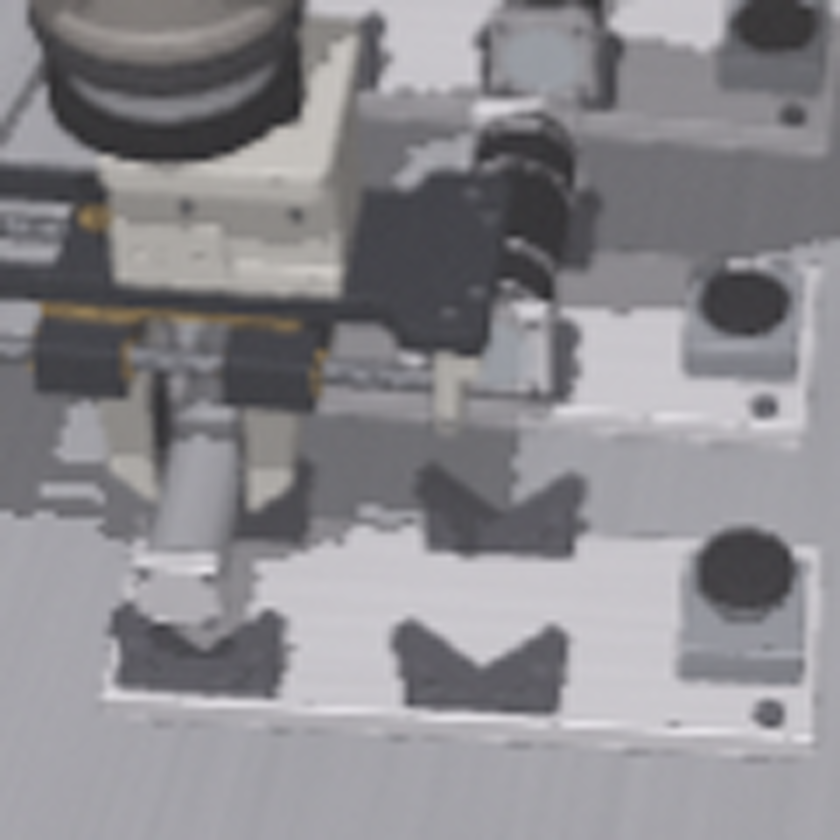

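```bash
python3 -c "
from h import *
p=ctrl.snapshot('side')
a=np.radians(93.9)
e=np.array([.06*np.cos(a),.06*np.sin(a),0])
c=lambda q:((np.array(q)-[240,220])*7).round(0)
print('now end',c(px(p,np.array([.6093,.1474,.0723])+e)))
print('seated end',c(px(p,np.array([.608,.1497,.0405])+e)))
b=np.array([.034*np.cos(a),.034*np.sin(a),0])
print('vertex near notch',c(px(p,np.array([.608,.1497,.022])+b)))
f=np.array([.5182,.1433,.022]);print('vertex front',c(px(p,f+b)), c(px(p,f-b)))
"
```

```text
now end [[175. 601.]]
seated end [[184. 675.]]
vertex near notch [[202. 653.]]
vertex front [[481. 673.]] [[505. 519.]]
```

View pics/tR3.png

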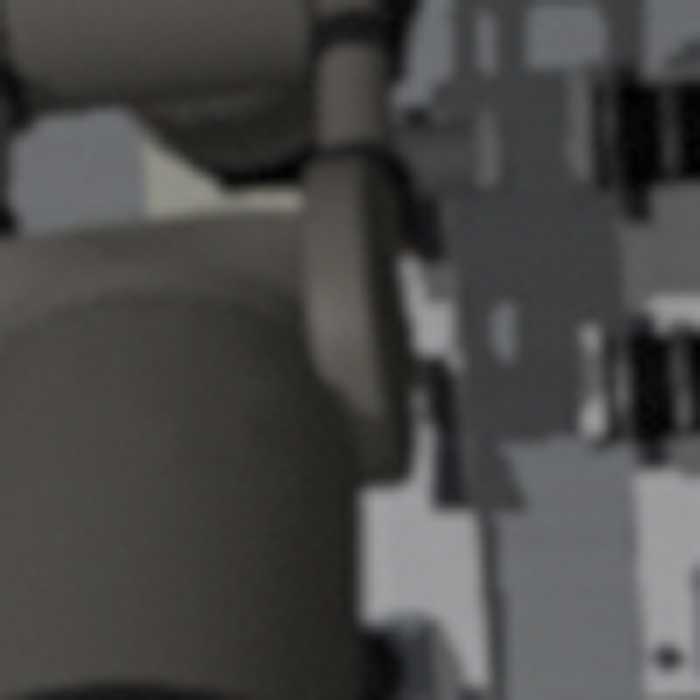

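```bash
python3 -m handwheel '[[[0.1,-0.1,0.6],[0,0,0]],[[0.1,-0.1,1.2],[0,0,0]],[[0.1,-0.1,1.8],[0,0,0]],[[0.1,-0.1,2.3],[0,0,0]],[[0.1,-0.1,2.7],[0,0,0]],[[0.1,-0.1,2.8],[0,0,0]],[[0.1,-0.1,2.8],[0,0,0]],[[0.1,-0.1,2.8],[0,0,0]]]'
python3 -c "
from h import *
plan(.608,.1495,.056,93.8)"
```

```text
time_s: 71.95
tcp_pos: [0.6081, 0.1483, 0.0594]
tcp_rot: [0.0, 0.682, 0.731, -0.0]
wrist_force: [0.7, -0.0, -3.4]
grip_width: 0.0253
tcp [0.6081 0.1483 0.0594] shift [0.12, 0.0, 0.34] turn [0.0, 0.0, 0.1] t 71.95
```

```bash
python3 -m handwheel '[[[0,0,0.1],[0,0,0]],[[0,0,0.2],[0,0,0]],[[0,0,0.3],[0,0,0]],[[0,0,0.33],[0,0,0]],[[0,0,0.33],[0,0,0]],[[0,0,0.33],[0,0,0]],[[0,0,0.33],[0,0,0]],[[0,0,0.33],[0,0,0]]]'
```

```text
time_s: 72.95
tcp_pos: [0.6081, 0.1484, 0.056]
tcp_rot: [0.0, 0.682, 0.731, 0.0]
wrist_force: [0.5, 0.8, 0.9]
grip_width: 0.0246
```

```bash
python3 -m handwheel '[[[0,0,0],[0,0,0]],[[0,0,0],[0,0,0]],[[0,0,0],[0,0,0]],[[0,0,0],[0,0,0]],[[0,0,0],[0,0,0]],[[0,0,0],[0,0,0]],[[0,0,0],[0,0,0]],[[0,0,0],[0,0,0]]]' 115
python3 -m handwheel '[[[0,0,-1],[0,0,0]],[[0,0,-3],[0,0,0]],[[0,0,-6],[0,0,0]],[[0,0,-9],[0,0,0]],[[0,0,-13],[0,0,0]],[[4,0,-15],[0,0,0]],[[9,0,-15],[0,0,0]],[[14,0,-15],[0,0,0]]]'
python3 -m handwheel '[[[5,-3,0],[0,0,0]],[[10,-6,0],[0,0,0]],[[15,-9,0],[0,0,0]],[[20,-12,0],[0,0,0]],[[20,-12,0],[0,0,0]],[[20,-12,0],[0,0,0]],[[20,-12,0],[0,0,0]],[[20,-12,0],[0,0,0]]]'
python3 - <<'E'
from h import *
p=ctrl.snapshot('top');save(p,'top8.png');s=ctrl.snapshot('side');save(s,'side8.png')
t=cv2.imread('pics/top8.png');s_=cv2.imread('pics/side8.png')
cv2.imwrite('pics/t8.png',cv2.resize(t[165:295,215:395],None,fx=4.4,fy=4.4,interpolation=cv2.INTER_CUBIC))
cv2.imwrite('pics/s8.png',cv2.resize(s_[190:335,235:375],None,fx=4,fy=4,interpolation=cv2.INTER_CUBIC))
print(ctrl.get_state()['tcp_pos'],ctrl.get_state()['time_s'])
E
```

```text
time_s: 73.95
tcp_pos: [0.6079, 0.1483, 0.0558]
tcp_rot: [0.0, 0.682, 0.731, -0.0]
wrist_force: [0.8, 0.1, 0.7]
grip_width: 0.0503
time_s: 74.95
tcp_pos: [0.5983, 0.2893, 0.2072]
tcp_rot: [0.001, 0.683, 0.731, 0.001]
wrist_force: [0.1, -0.3, 0.1]
grip_width: 0.0504
time_s: 75.95
tcp_pos: [0.4659, 0.4783, 0.2058]
tcp_rot: [0.0, 0.683, 0.73, -0.0]
wrist_force: [-0.2, 0.1, 0.1]
grip_width: 0.0503
[0.46557832 0.47862398 0.20567786] 76.05
```

View pics/t8.png

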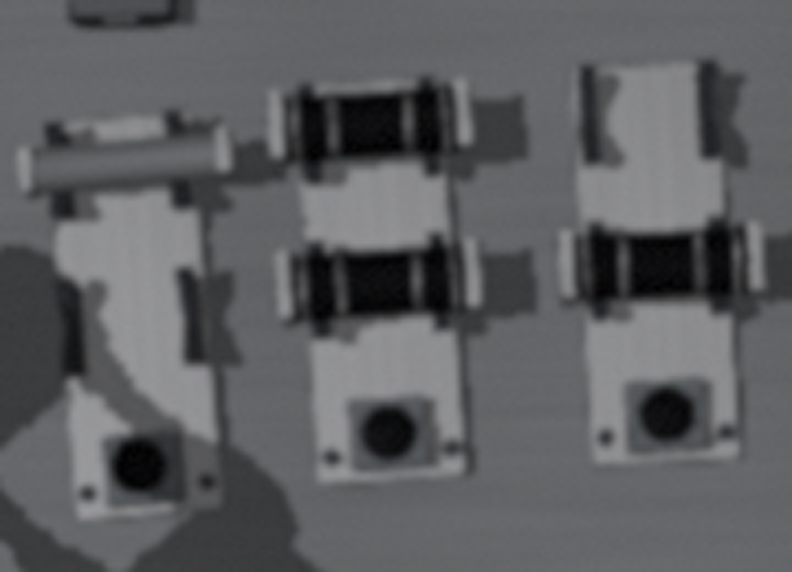

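View pics/s8.png

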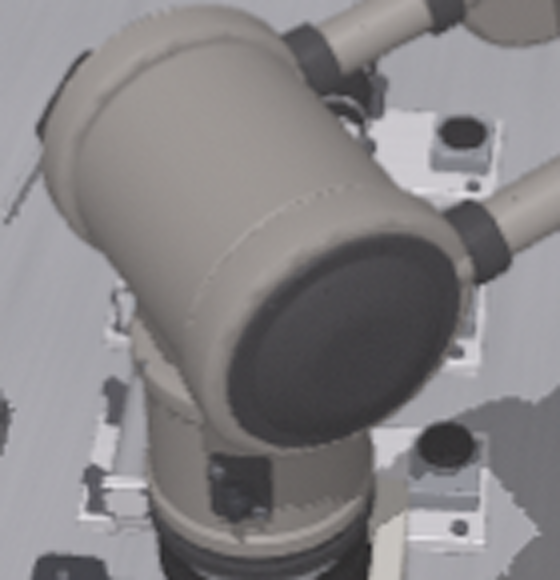

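View pics/top8.png

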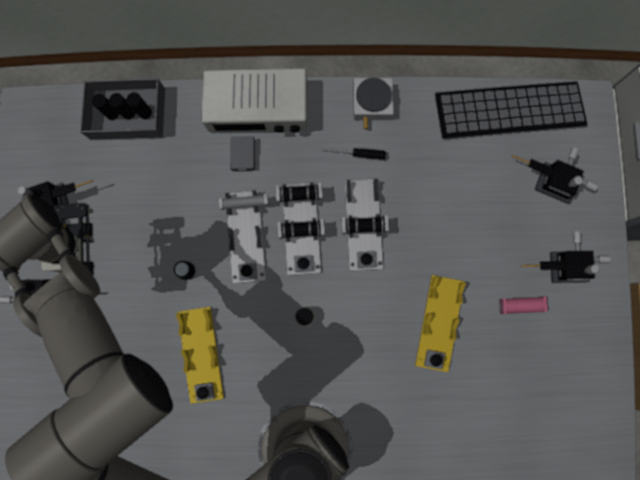

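```bash
python3 -m handwheel '[[[-4,0,-3],[0,0,0]],[[-9,0,-5],[0,0,0]],[[-14,0,-5],[0,0,0]],[[-19,0,-5],[0,0,0]],[[-24,0,-5],[0,0,0]],[[-29,0,-5],[0,0,0]],[[-34,0,-5],[0,0,0]],[[-39,0,-5],[0,0,0]]]'
python3 -m handwheel '[[[-5,0,0],[0,0,0]],[[-10,0,0],[0,0,0]],[[-16,0,0],[0,0,0]],[[-22,0,0],[0,0,0]],[[-28,0,0],[0,0,0]],[[-34,0,0],[0,0,0]],[[-40,-2,0],[0,0,0]],[[-45,-4,0],[0,0,0]]]'
python3 -m handwheel '[[[-2,-4,0],[0,0,0]],[[-4,-8,0],[0,0,0]],[[-6,-12,0],[0,0,0]],[[-6,-14,0],[0,0,0]],[[-6,-14,0],[0,0,0]],[[-6,-14,0],[0,0,0]],[[-6,-14,0],[0,0,0]],[[-6,-14,0],[0,0,0]]]'
python3 - <<'E'
from h import *
s=ctrl.snapshot('side');save(s,'side9.png');p=ctrl.snapshot('top');save(p,'top9.png')
t=cv2.imread('pics/top9.png');s_=cv2.imread('pics/side9.png')
cv2.imwrite('pics/t9.png',cv2.resize(t[165:295,215:395],None,fx=4.4,fy=4.4,interpolation=cv2.INTER_CUBIC))
cv2.imwrite('pics/s9.png',cv2.resize(s_[190:335,235:375],None,fx=4,fy=4,interpolation=cv2.INTER_CUBIC))
print(ctrl.get_state()['tcp_pos'],ctrl.get_state()['time_s'])
for nm,x,y,a,h,L in [('Mb',.6264,.0077,92.66,.049,.056),('Mf',.5365,.0035,92.66,.049,.056),('Rf',.5451,-.152,92.0,.049,.056),('rod',.608,.1497,94,.0405,.06)]:
    a=np.radians(a); e=np.array([np.cos(a),np.sin(a),0])*L; c=np.array([x,y,h])
    print(nm,'side near end (s9 px)',((px(s,c+e)[0]-[235,190])*4).round(0),'top ends (t9 px)',((px(p,[c+e,c-e])-[215,165])*4.4).round(0).tolist())
E
```

```text
time_s: 77.05
tcp_pos: [0.4916, 0.0884, 0.2561]
tcp_rot: [0.0, 0.683, 0.731, 0.0]
wrist_force: [-0.1, -0.9, -0.2]
grip_width: 0.0507
time_s: 78.05
tcp_pos: [0.4815, -0.3639, 0.2559]
tcp_rot: [0.0, 0.683, 0.731, -0.0]
wrist_force: [0.4, -0.9, -0.3]
grip_width: 0.0504
time_s: 79.05
tcp_pos: [0.3477, -0.4304, 0.256]
tcp_rot: [0.0, 0.682, 0.731, -0.0]
wrist_force: [0.8, 0.5, 0.6]
grip_width: 0.0502
[ 0.3474575  -0.43052813  0.25604952] 79.15
Mb side near end (s9 px) [151. 309.] top ends (t9 px) [[274.0, 128.0], [473.0, 117.0]]
Mf side near end (s9 px) [301. 322.] top ends (t9 px) [[280.0, 286.0], [481.0, 275.0]]
Rf side near end (s9 px) [331. 154.] top ends (t9 px) [[560.0, 267.0], [760.0, 259.0]]
rod side near end (s9 px) [125. 506.] top ends (t9 px) [[18.0, 169.0], [228.0, 152.0]]
```

View pics/s9.png

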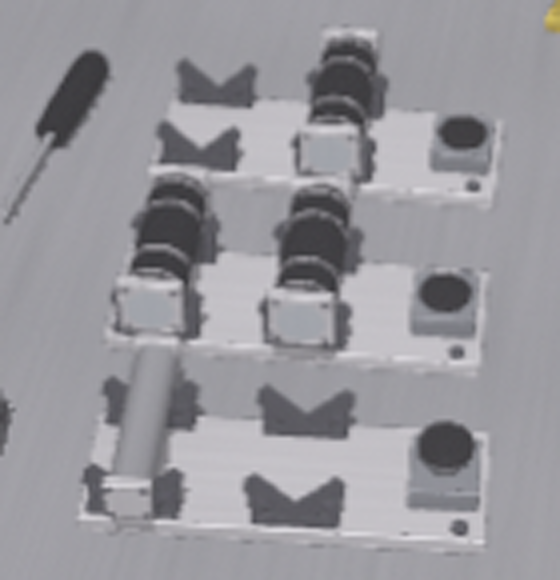

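View pics/side9.png

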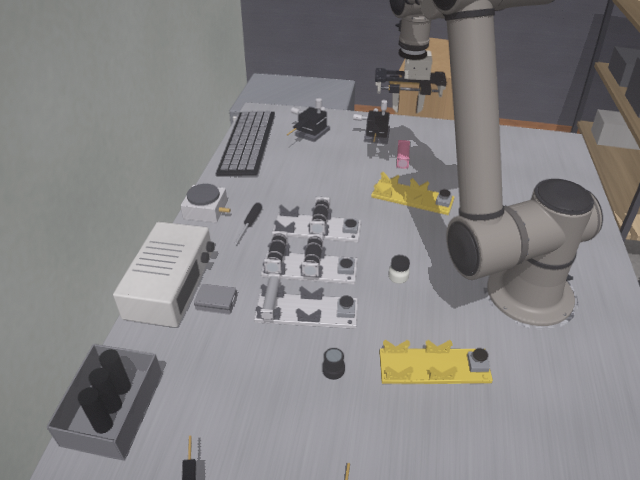

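View pics/t9.png

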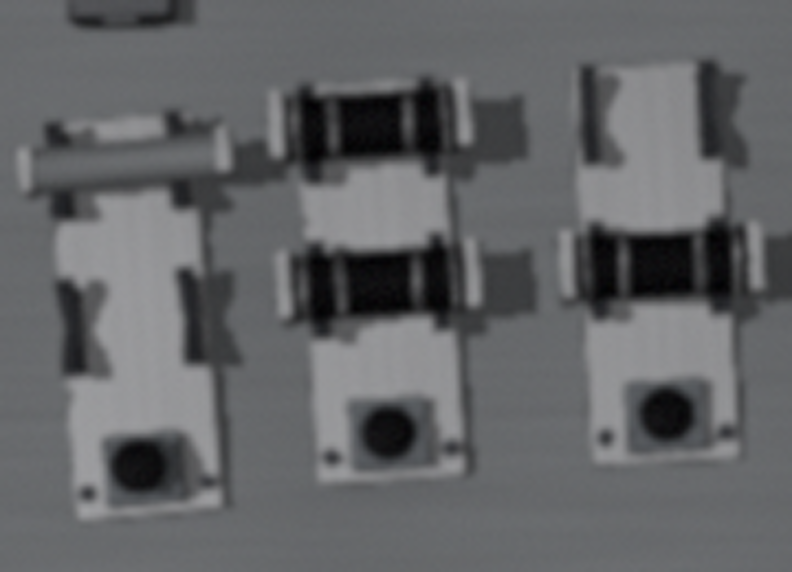

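The top view shows every end plate outside the notches, with the ends within about 1.5 px of where they were predicted. The side view shows all four cylinders at seated height. Buttons M and R are down, L is up, and the bystanders haven't moved.

```bash
python3 -c "
from h import *
print(ctrl.sign_off())"
```

```text
the job is handed in; nothing more can be done
None
```

The job is done and handed in at about 79 s; I let go of each part and parked the arm clear of everything before signing off.

- **Catches:** The right and middle catches pushed through with readings of at most about 6.5 N and stayed down. The left one read 12.2 N after only a few tenths of a mm of travel. I stopped there and left it up.
- **Tubes and rod:** Three tubes were present. Two went into the middle carrier (front and back grooves) and one into the right carrier's front groove. The rod went into the left, stiff carrier's back groove.
- **Last checks, arm clear:** In both cameras the four cylinders lie in both notches at seated height, with their end plates outside. They are centred to about 2–3 mm. The case, eyepiece, screwdriver and the yellow and pink look-alikes look untouched.
- **Disagreement:** While I held the parts, the side camera put them about 5 mm nearer the right (−y) along their length than the top camera and the arm's own position did. It did so on nearly every grasp. I took this as calibration bias, and the final views agreed with the top camera.

I did not see any part get knocked or the grip slip.

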